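# Wedge the glued oak carvings tight in their cramps

### The job

Pieces of carved oak are being glued in the two or three wedge cramps on the table. For each cramp choose the oak wedge of the right size, lay it toe first in the channel, and tap it in with the side of the mallet's head, never by hand, until it stops and the jaw is tight against the oak. Wedges that no cramp needs go into the shallow wooden tray on the right. At the end stand the mallet back on its stone tile; leave the cup and the loose round oak boss where they are.

Things in the scene. Friction and masses are not known exactly. Their poses are not given: they have to be found in the camera images.
- cramp_narrow_home (a point): Heavy cramp (6 kg, stays put; may be absent), for the wedge with a 32 mm butt. 8 mm iron bed; fixed cheek at -y, sliding jaw at +y, then a dark carved oak block. Cheek and jaw, 30 mm high, x -40 to +50 mm, make a channel tapering along +x like the wedge, open on top and at its ends. Point: centre of the wedge when home, 30 mm above the table; +x: driving direction, z up.
- cramp_narrow_jaw (a joint): That cramp's jaw travel, m: 0 slack, 0.007 tight on the oak, where the wedge stops. Rubs with 2 N, stays put; driving takes 4 to 12 N, the last millimetre up to 20 N. When slack the channel is 7 mm narrower, its middle 3.5 mm to -y of home; a wedge there touches 42 mm short of home; 66 mm short it has 2 mm to spare each side. In front a 70 mm wide tongue of the bed reaches x -110 mm from home.
- cramp_middle_home (a point): Heavy cramp (6 kg, stays put; may be absent), for the wedge with a 40 mm butt. 8 mm iron bed; fixed cheek at -y, sliding jaw at +y, then a dark carved oak block. Cheek and jaw, 30 mm high, x -40 to +50 mm, make a channel tapering along +x like the wedge, open on top and at its ends. Point: centre of the wedge when home, 30 mm above the table; +x: driving direction, z up.
- cramp_middle_jaw (a joint): That cramp's jaw travel, m: 0 slack, 0.007 tight on the oak, where the wedge stops. Rubs with 2 N, stays put; driving takes 4 to 12 N, the last millimetre up to 20 N. When slack the channel is 7 mm narrower, its middle 3.5 mm to -y of home; a wedge there touches 42 mm short of home; 66 mm short it has 2 mm to spare each side. In front a 70 mm wide tongue of the bed reaches x -110 mm from home.
- cramp_wide_home (a point): Heavy cramp (6 kg, stays put; may be absent), for the wedge with a 48 mm butt. 8 mm iron bed; fixed cheek at -y, sliding jaw at +y, then a dark carved oak block. Cheek and jaw, 30 mm high, x -40 to +50 mm, make a channel tapering along +x like the wedge, open on top and at its ends. Point: centre of the wedge when home, 30 mm above the table; +x: driving direction, z up.
- cramp_wide_jaw (a joint): That cramp's jaw travel, m: 0 slack, 0.007 tight on the oak, where the wedge stops. Rubs with 2 N, stays put; driving takes 4 to 12 N, the last millimetre up to 20 N. When slack the channel is 7 mm narrower, its middle 3.5 mm to -y of home; a wedge there touches 42 mm short of home; 66 mm short it has 2 mm to spare each side. In front a 70 mm wide tongue of the bed reaches x -110 mm from home.
- wedge_narrow_mid (a point): Loose plain oak wedge, 120 mm long (x), 44 mm high (z), evenly tapered on both sides from 32 mm thick (y) at the butt (the -x end) to 12 mm at the toe (+x end); point at its centre, 22 mm thick there.
- wedge_middle_mid (a point): Loose plain oak wedge, 120 mm long (x), 44 mm high (z), evenly tapered on both sides from 40 mm thick (y) at the butt (the -x end) to 20 mm at the toe (+x end); point at its centre, 30 mm thick there.
- wedge_wide_mid (a point): Loose plain oak wedge, 120 mm long (x), 44 mm high (z), evenly tapered on both sides from 48 mm thick (y) at the butt (the -x end) to 28 mm at the toe (+x end); point at its centre, 38 mm thick there.
- wedge_spare_mid (a point): Loose plain oak wedge, 120 mm long (x), 44 mm high (z), evenly tapered on both sides from 56 mm thick (y) at the butt (the -x end) to 36 mm at the toe (+x end); point at its centre, 46 mm thick there. Too thick for any cramp.
- mallet_head (a point): Round mallet standing on its head with the handle up: steel head 76 mm diameter, 60 mm high, wooden handle 26 mm diameter rising 55 mm above it on the axis; 0.5 kg. It strikes with the side of its head. Point at the centre of the head, 30 mm above its underside; z runs up the handle.
- tile: Flat square stone tile fixed on the table, 120 mm wide, 6 mm thick, on which the mallet stands. Origin at the centre of its underside.
- tray: Shallow open wooden tray fixed on the table, 180 (x) x 150 (y) mm outside, walls 6 mm thick, rim 18 mm above the table; floor 6 mm or less thick. Unused wedges lie in it side by side. Origin at the centre of its underside.
- pot: White cup, 72 mm across, 80 mm high; bystander, not to be disturbed. Origin under its centre.
- boss: Round dark oak boss, 68 mm across, 34 mm high; bystander, not to be disturbed. Origin under its centre.
Mind the look-alikes: they are no part of the job. What is shaped like the part that bears wedge_spare_mid but blue or purple is not meant.

How it is judged:
By the outcome, as a careful person would: the job done as asked, in the order asked, and still so for the second after the job is handed in, with the robot touching nothing.
Of cramp_narrow, cramp_middle, cramp_wide only 2 to 3 are there at a start; the rules pass over those that are not, and their reading is None.
At some moment in a run one of mallet may be knocked a few centimetres aside while the robot is not near it.
It also fails if it takes over 210 s, if anything falls off the work surface, if the arm or the gripper's body presses on something with over 40 N, if the wrist force passes 120 N, or if a joint passes its speed limit or range.

### The arm

A 6-joint arm with a two-finger parallel gripper is mounted at the origin on the work surface. World frame = base frame: x ahead of the robot, y to its left, z up, the work surface at z = 0. Lengths are in m, angles in rad, forces in N, time in s.
With the tool pointing down it reaches from about 0.25 to 0.8 m from the base axis. Payload 3.9 kg.
Tool frame: the origin (TCP) lies on the centre line of the jaws, within the pads' length; the fingertips stand 8 mm ahead of it and the grasp point (between the pads) lies 11 mm behind it (ctrl.tip_extent is the distance from the TCP to the fingertips, in m); z points along the fingers, x is the direction in which the jaws open and shut, and the axes are right-handed (so a half turn about z gives the same grasp; the last joint's range is limited). The gripper opens to 85 mm and grips with 20 to 120 N. Pads are 22 mm wide; open, the fingers measure 114 mm over their backs; the gripper's body (76 mm by 85 mm) begins 54 mm behind the grasp point. The pads swing forward as they close: fully open they stand 13 mm farther back than shut.
Start: joints at [1.306, 0.26, -0.138, 1.173, 0, 1.571], TCP at [0.137, 0.507, 0.239] pointing down, gripper open.
Joint ranges: [-2.78, 2.78], [-0.83, 1.72], [-1.28, 1.37], [-1.9, 2.12], [-1.57, 1.48], [-3.14, 3.14]. Speed limits (rad/s): [2.57, 2.57, 3.14, 3.14, 3.14, 3.14].

### API

Orientations are given as a unit quaternion [w, x, y, z].
In Python, from plant import ctrl, read_camera, finder gives the robot as it stands.
- The arm moves only by the tool drive_tool, never from a script. Its argument "motion" is a list of rows, each an object of numbers: "fingers": the finger opening in m, from 0 to 0.0854; "x", "y", "z": the shift along the tool's x, y, z in m; "twist": the turn about the tool's z in rad. In form: [{"fingers": .., "x": .., "y": .., "z": .., "twist": ..}, ...]. A call has 1 to 10 rows; each row shifts and turns the pose as measured when the row begins, along the tool's axes as they then stand; what a row does not reach is not made up. A row lasts 1/8 s, in which the tool goes at most 62.5 mm and 10.7 degrees, less where a joint would pass 70% of its speed; a pose out of reach is approached as far as the arm can. A call with a gripper value outside its range is refused whole. The fingers move at their own pace and stop on an object; "squeeze" is the grip in N (left out, the last holds). Time passes only in rows, so rows that do not move let the fingers close. It gives the time, the measured TCP pose, the force and the opening at its end, in the units of the state.
- ctrl.observe(): the state, without advancing time (a new reading comes with each control period).
- read_camera(name): name is "scene" or "top"; returns a dict with "img" (420x560x3 uint8, red, green, blue), "mtx" (3x3 intrinsics, pixels), "k1" (the pictures are not rectified: a ray, as slopes to the right and down, at radius r is drawn at 1 + k1 r^2 times it, then the intrinsics apply), "extrinsics" (4x4, takes a point from camera to world coordinates). Camera axes: x right, y down, z forward; pixel columns grow to the right and rows downward; lengths in m; the calibration is good to about 2 mm. A picture is of the moment at which its call begins. There is no depth.
- ctrl.hand_in(): hands the job in, once; it reports no verdict.
Trained networks look in a picture, given as the dict that the camera call returned (one of the last four; its "shot" number tells which), for a name from the list of things; names that differ only in an ending like _2 or _b are one class to them, and where a whole thing is asked for, a point or a joint stands for the part that bears it (a point fixed in the world has none). Each returns a list of dicts, best first, with "p" (0 to 1); they miss things now and then, are a little off and sometimes report something else, mostly with a low value. They report only what shows in the picture. A call takes as long as a camera call. They do not tell look-alikes from the thing itself.
- finder.silhouettes(name, picture): "mask" (420x560 bool, what is visible of it) and "bbox" ([left, top, width, height] in pixels, round what is visible of it).
The state is a dict: "clock": time; "joint_positions": joint angles; "dq": joint speeds; "joint_torque": joint torques, N m; "eef_pos": TCP position; "tcp_rot": TCP orientation; "ft_force": force on the tool from outside, world axes, zero at the start; "ft_torque": the same for the moment, N m; "opening": finger opening in m.
Only numpy, scipy, OpenCV 4.12 (cv2) and the standard library are available. Lean on these libraries where they do the work, as an engineer would, in place of code of your own. Each camera call takes 0.05 s, during which the arm holds its last target. There are 200 camera calls.

## Working session

There is one attempt and no reset: what is moved stays moved. The work goes in short steps, Python scripts to look and compute and a tool call to move; the robot and the scene stay as the last step left them, time stands still between calls to the robot, and variables do not carry over. Pictures are saved under pics/ and viewed, about 12 in all and at most 16, crops included, and the job is handed in when it is done.

Besides the shell and the picture viewer there is one more tool, called after ">>>" as a command line: name --argument value ..., lists and objects as JSON in quotes. drive_tool: Moves the arm, as the interface text tells. Its arguments: {"type":"object","properties":{"motion":{"type":"array","items":{"type":"object","properties":{"fingers":{"type":"number"},"x":{"type":"number"},"y":{"type":"number"},"z":{"type":"number"},"twist":{"type":"number"}}}},"squeeze":{"type":"number"}},"required":["motion"]}

```bash
ls; mkdir -p pics; cat > h.py <<'E'
import numpy as np, cv2
from plant import ctrl, read_camera, finder
def save(p,n,crop=None,s=1):
    im=p["img"][:,:,::-1]
    if crop: l,t,w,h=crop; im=im[t:t+h,l:l+w]
    cv2.imwrite("pics/"+n,cv2.resize(im,None,fx=s,fy=s,interpolation=cv2.INTER_CUBIC))
def dist(p): return np.array([p["k1"],0,0,0,0],float)
def w2p(p,X):
    # radial model: ray*(1+k1 r^2)
    E=np.linalg.inv(p["extrinsics"]); X=np.atleast_2d(X).astype(float)
    return cv2.projectPoints(X,cv2.Rodrigues(E[:3,:3])[0],E[:3,3],np.array(p["mtx"],float),dist(p))[0][:,0]
def p2w(p,uv,z):
    uv=np.atleast_2d(uv).astype(float)
    n=cv2.undistortPoints(uv[:,None],np.array(p["mtx"],float),dist(p))[:,0]
    E=np.array(p["extrinsics"]); d=np.c_[n,np.ones(len(n))]@E[:3,:3].T
    return E[:3,3]+d*((z-E[2,3])/d[:,2])[:,None]
E
python3 - <<'E'
from h import *
for n in ("scene","top"):
    p=read_camera(n); save(p,n+"0.png",s=1.4); print(n,np.round(p["extrinsics"],3).tolist(),p["mtx"][0][0],p["k1"])
    for k in "cramp_narrow_home cramp_narrow_jaw cramp_middle_jaw cramp_wide_jaw wedge_narrow_mid wedge_middle_mid wedge_wide_mid wedge_spare_mid mallet_head tile tray pot boss".split():
        try: print(k,[(round(d["p"],2),[round(float(b)) for b in d["bbox"]]) for d in finder.silhouettes(k,p)][:4])
        except Exception as e: print(k,e)
print(ctrl.observe())
E
```

```text
pics
scene [[0.155, 0.648, -0.746, 1.459], [0.988, -0.118, 0.103, -0.153], [-0.021, -0.753, -0.658, 0.905], [0.0, 0.0, 0.0, 1.0]] 413.5863652762874 -0.06983016031528656
cramp_narrow_home [(0.73, [367, 196, 51, 40]), (0.64, [231, 226, 21, 40]), (0.38, [165, 220, 47, 48])]
cramp_narrow_jaw [(0.81, [383, 202, 19, 26])]
cramp_middle_jaw [(0.75, [178, 227, 17, 32])]
cramp_wide_jaw [(0.73, [292, 224, 16, 26])]
wedge_narrow_mid [(0.59, [239, 190, 17, 26]), (0.2, [297, 185, 25, 29])]
wedge_middle_mid [(0.64, [328, 174, 11, 35])]
wedge_wide_mid [(0.78, [206, 186, 18, 42]), (0.51, [272, 214, 46, 43])]
wedge_spare_mid [(0.85, [327, 139, 31, 28]), (0.77, [375, 157, 38, 16]), (0.76, [296, 184, 25, 34])]
mallet_head [(0.76, [340, 208, 30, 43])]
tile [(0.77, [332, 227, 44, 32])]
tray [(0.57, [102, 213, 58, 54])]
pot [(0.94, [230, 228, 22, 37])]
boss [(0.93, [340, 266, 21, 22])]
top [[-0.008, -0.995, 0.096, 0.407], [-1.0, 0.008, 0.001, 0.008], [-0.002, -0.096, -0.995, 1.243], [0.0, 0.0, 0.0, 1.0]] 462.6249608612297 0.046553634063179285
cramp_narrow_home [(0.96, [128, 162, 47, 71])]
cramp_narrow_jaw 
[... 594 characters left out ...]
k': 1.4, 'joint_positions': array([ 1.30600198e+00,  2.60006438e-01, -1.38110129e-01,  1.17270974e+00,
        2.51219648e-05,  1.57077103e+00]), 'dq': array([-1.55815334e-03, -3.70974029e-04, -1.64931060e-03, -1.10542238e-03,
        1.76884584e-04, -1.32137068e-05]), 'joint_torque': array([-8.23059345e-04, -4.05608904e+01,  2.54233861e+01,  1.15015657e-03,
       -8.64014123e-05, -1.87466298e-05]), 'eef_pos': array([0.13738569, 0.50668582, 0.23929709]), 'tcp_rot': array([-8.70110998e-07,  7.94256374e-01,  6.07582761e-01, -1.95368781e-05]), 'ft_force': array([-0.27882814, -0.6002014 , -0.95209675]), 'ft_torque': array([-0.00870179, -0.03374387, -0.05613285]), 'opening': 0.08544975657141543}
```

View pics/top0.png

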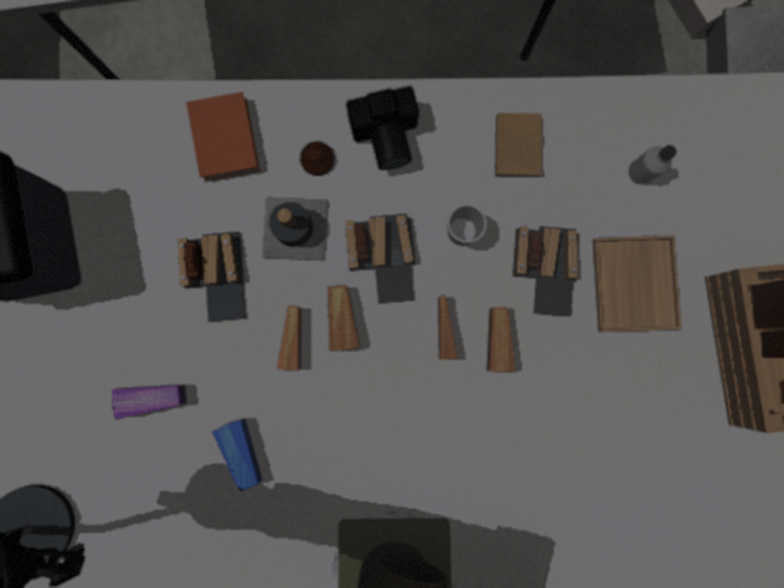

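View pics/scene0.png

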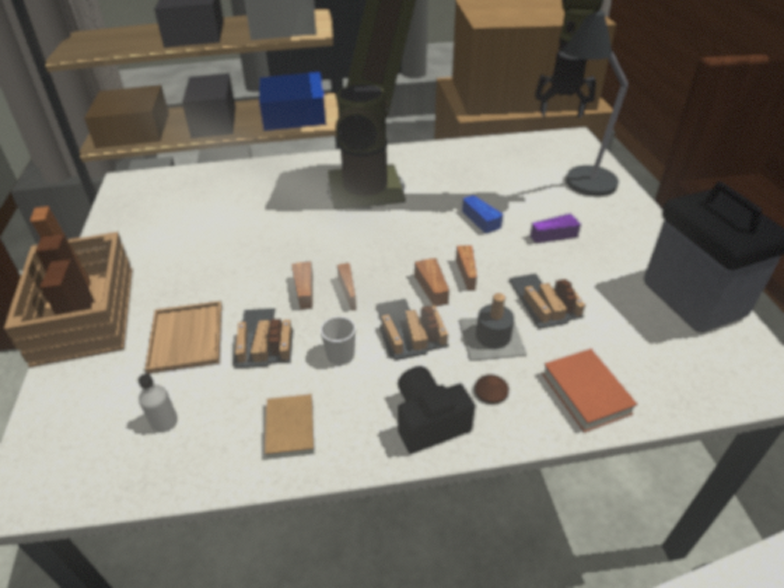

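```bash
cat >> h.py <<'E'
def ortho(p,name,x0,x1,y0,y1,z,s=2.2,gain=1.8):
    """up=+x, left=+y, s px per mm; grid each 50mm"""
    H=int((x1-x0)*1000*s);W=int((y1-y0)*1000*s)
    v,u=np.mgrid[:H,:W]; X=np.c_[(x1-v.ravel()/s/1000),(y1-u.ravel()/s/1000),np.full(H*W,z)]
    m=w2p(p,X).astype(np.float32).reshape(H,W,2)
    im=cv2.remap(p["img"],m[...,0],m[...,1],cv2.INTER_CUBIC)[:,:,::-1]
    im=np.clip(im.astype(float)*gain,0,255).astype(np.uint8).copy()
    for g in np.arange(-20,20)*.05:
        if x0<g<x1: r=int((x1-g)*1000*s); cv2.line(im,(0,r),(W,r),(255,255,0),1); cv2.putText(im,f"{g:.2f}",(0,r-2),0,.4,(0,0,255))
        if y0<g<y1: c=int((y1-g)*1000*s); cv2.line(im,(c,0),(c,H),(255,255,0),1); cv2.putText(im,f"{g:.2f}",(c+1,10),0,.4,(0,0,255))
    cv2.imwrite("pics/"+name,im)
E
python3 - <<'E'
from h import *
p=read_camera("top")
ortho(p,"oL.png",.33,.60,.06,.40,.041,2.2)
ortho(p,"oR.png",.33,.60,-.28,.06,.041,2.2)
E
```

```text
(no output)
```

View pics/oL.png

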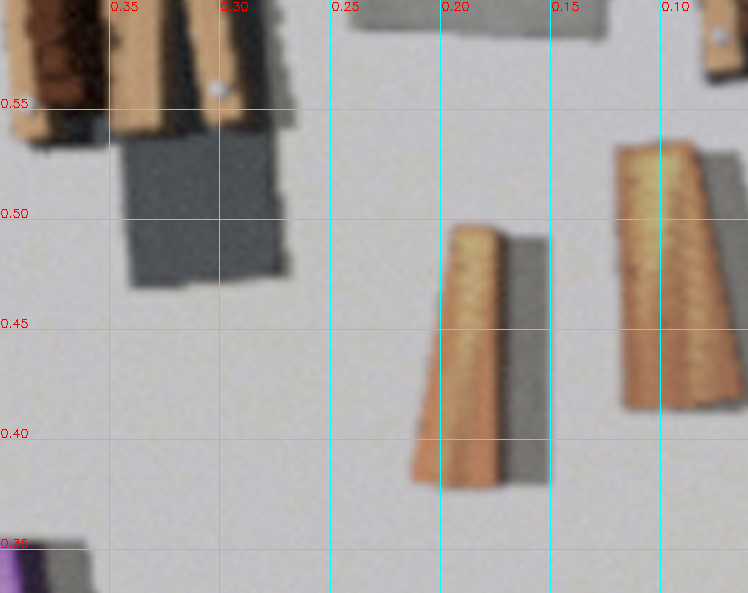

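View pics/oR.png

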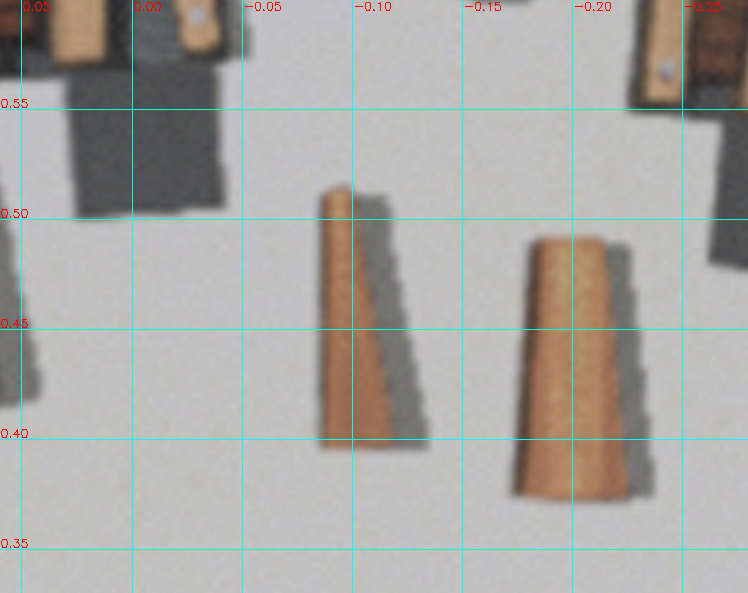

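```bash
cat >> h.py <<'E'
from scipy.optimize import minimize
def wedge_pts(x,y,yaw,b,z0=0.0):
    P=[]
    for xx,h in((-.06,b/2),(.06,(b-.02)/2)):
        for s in(-1,1):
            for z in(0,.044): P.append((xx,s*h,z))
    P=np.array(P); c,s=np.cos(yaw),np.sin(yaw)
    return np.c_[x+c*P[:,0]-s*P[:,1],y+s*P[:,0]+c*P[:,1],P[:,2]+z0]
def sat(p): return cv2.cvtColor(p["img"],cv2.COLOR_RGB2HSV)[...,1]
def fitw(ps,masks,x0,b,z0=0.,zfun=wedge_pts):
    def cost(v):
        c=0
        for p,m in zip(ps,masks):
            uv=w2p(p,zfun(v[0],v[1],v[2],b,z0)); h=cv2.convexHull(uv.astype(np.float32))[:,0]
            big=np.zeros((420,560),np.float32); o=np.zeros((420*4,560*4),np.uint8)
            cv2.fillConvexPoly(o,np.round((h+.5)*4*16-8).astype(np.int32),255,shift=4)
            big=cv2.resize(o,(560,420),interpolation=cv2.INTER_AREA)/255.
            c+=np.abs(big-m).sum()
        return c
    r=minimize(cost,x0,method="Nelder-Mead",options=dict(initial_simplex=[x0]+[[x0[i]+(d if i==j else 0) for i in range(3)] for j,d in enumerate((.006,.006,.08))],xatol=1e-4,fatol=.2,maxiter=90))
    return r.x,r.fun
def comp(p,X,th=70):
    m=(sat(p)>th).astype(np.uint8); n,l=cv2.connectedComponents(m); u,v=np.round(w2p(p,X)[0]).astype(int); k=l[v,u]
    return (l==k)*(k>0)*1.
E
python3 - <<'E'
from h import *
p=read_camera("top"); q=read_camera("scene")
for s in((.437,.19),(.475,.10),(.455,-.095),(.43,-.2)):
    ms=[comp(a,[*s,.04]) for a in(p,q)]
    print(s,[m.sum() for m in ms])
    for b in(.032,.04,.048,.056):
        for a,mm in (([p],ms[:1]),([q],ms[1:]),([p,q],ms)):
            if len(a)==1 and a[0] is q: continue
            r,f=fitw(a,mm,[*s,0.],b); print(b,len(a),np.round(r,4),round(f,1))
T=[]
for i,(x,y) in enumerate(((.58,.325),(.61,.03),(.58,-.255))):
    ortho(p,f"t.png",.47 if i!=1 else .49,.64 if i!=1 else .66,y-.055,y+.055,.038,2.4); T.append(cv2.imread("pics/t.png"))
cv2.imwrite("pics/cr.png",np.hstack(T))
E
```

```text
(0.437, 0.19) [np.float64(549.0), np.float64(228.0)]
0.032 1 [ 0.4398  0.1897 -0.0933] 52.4
0.032 2 [ 0.4392  0.1904 -0.1018] 143.0
0.04 1 [ 0.4385  0.1892 -0.0769] 108.6
0.04 2 [ 0.437   0.1902 -0.144 ] 260.9
0.048 1 [ 0.4373  0.1885 -0.0183] 252.5
0.048 2 [ 0.438   0.1898 -0.2336] 453.9
0.056 1 [0.4368 0.189  0.0667] 394.1
0.056 2 [ 0.4391  0.1896 -0.2718] 664.2
(0.475, 0.1) [np.float64(791.0), np.float64(414.0)]
0.032 1 [ 0.4761  0.0984 -0.0109] 342.1
0.032 2 [0.4751 0.1013 0.1457] 441.6
0.04 1 [0.4762 0.0963 0.0335] 215.4
0.04 2 [0.4747 0.1008 0.1079] 298.4
0.048 1 [0.4761 0.0962 0.1001] 91.0
0.048 2 [0.4755 0.0966 0.093 ] 230.5
0.056 1 [0.4747 0.0954 0.1155] 81.1
0.056 2 [0.4748 0.0961 0.093 ] 290.4
(0.455, -0.095) [np.float64(393.0), np.float64(116.0)]
0.032 1 [ 0.4556 -0.0997  0.0894] 76.6
0.032 2 [ 0.4557 -0.1005  0.0392] 240.8
0.04 1 [ 0.4559 -0.0955  0.0684] 211.7
0.04 2 [ 0.4544 -0.1002 -0.0071] 454.8
0.048 1 [ 0.4527 -0.0967  0.068 ] 353.9
0.048 2 [ 0.4545 -0.096  -0.0012] 679.0
0.056 1 [ 0.4535 -0.0942 -0.0214] 495.1
0.056 2 [ 0.4539 -0.0921 -0.0112] 903.1
(0.43, -0.2) [np.float64(715.0), np.float64(253.0)]
0.032 1 [ 0.4347 -0.2056  0.0378] 196.5
0.032 2 [ 0.434  -0.2041 -0.0575] 304.2
0.04 1 [ 0.4346 -0.2029  0.0068] 70.0
0.04 2 [ 0.4345 -0.2023  0.0136] 175.0
0.048 1 [ 4.315e-01 -2.020e-01 -2.000e-04] 107.9
0.048 2 [ 4.309e-01 -2.018e-01 -3.000e-04] 292.4
0.056 1 [ 0.4322 -0.2019 -0.0102] 250.4
0.056 2 [ 0.4302 -0.1994 -0.006 ] 515.7
```

View pics/cr.png

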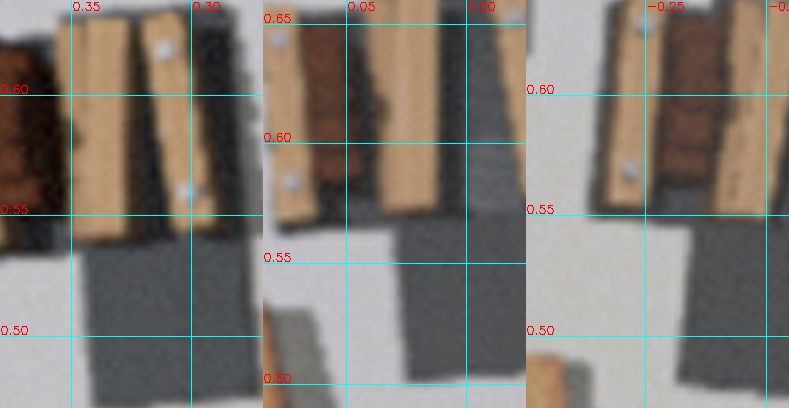

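```bash
cat >> h.py <<'E'
def edges(p,xs,y0,y1,z,step=.0005):
    out=[]
    for x in xs:
        ys=np.arange(y1,y0,-step); m=w2p(p,np.c_[np.full(len(ys),x),ys,np.full(len(ys),z)]).astype(np.float32)
        v=cv2.remap(p["img"][:,:,0].astype(np.float32),m[None,:,0],m[None,:,1],cv2.INTER_CUBIC)[0]
        out.append((ys,v))
    return out
E
python3 - <<'E'
from h import *
p=read_camera("top"); q=read_camera("scene")
for s,b in(((.437,.19),.04),((.475,.10),.056),((.455,-.095),.032),((.43,-.2),.048)):
    ms=[comp(a,[*s,.04],th) for a,th in((p,55),(q,45))]
    r,f=fitw([p],ms[:1],[*s,0.],b); r2,f2=fitw([p,q],ms,[*s,0.],b)
    print(b,[m.sum() for m in ms],np.round(r,4),round(f,1),np.round(r2,4),round(f2,1))
for nm,y0,y1,xs in(("L",.27,.40,(.56,.58,.60,.62)),("C",-.05,.10,(.58,.60,.62,.64)),("R",-.31,-.21,(.56,.58,.60,.62))):
    for x,(ys,v) in zip(xs,edges(p,xs,y0,y1,.038)):
        th=75; c=np.where((v[:-1]>th)!=(v[1:]>th))[0]
        print(nm,x,[f"{ys[i]+.0005*(v[i]-th)/(v[i+1]-v[i]):.4f}{'+' if v[i+1]>v[i] else '-'}" for i in c], int(v.min()),int(v.max()))
m=finder.silhouettes("mallet_head",p)[0]["mask"]; hh=m&(sat(p)>70); 
yx=np.argwhere(hh); print("handle px",len(yx),p2w(p,yx.mean(0)[::-1],.119)[0]); 
m=finder.silhouettes("tile",p)[0]["bbox"]; print("tile",m,p2w(p,[[m[0],m[1]],[m[0]+m[2],m[1]+m[3]]],.006))
for a,n in((p,"top"),(q,"scene")):
  for d in finder.silhouettes("tray",a)[:3]: m=d["bbox"]; print("tray",n,m,p2w(a,[[m[0],m[1]],[m[0]+m[2],m[1]+m[3]]],.018)[:,:2].round(3).tolist())
T=[]
for i,(x,y) in enumerate(((.58,.315),(.61,.012),(.58,-.275))):
    ortho(p,f"t.png",x-.12,x+.075,y-.043,y+.043,.008,3.05); T.append(cv2.imread("pics/t.png"))
cv2.imwrite("pics/cr2.png",np.hstack(T))
E
```

```text
0.04 [np.float64(578.0), np.float64(331.0)] [ 0.4385  0.1898 -0.1037] 85.2 [ 0.438   0.1904 -0.1198] 139.1
0.056 [np.float64(819.0), np.float64(797.0)] [0.4747 0.0957 0.1155] 55.2 [0.4748 0.0962 0.0955] 367.3
0.032 [np.float64(410.0), np.float64(177.0)] [ 0.4549 -0.1003  0.0916] 59.6 [ 0.4562 -0.099   0.0699] 183.3
0.048 [np.float64(748.0), np.float64(379.0)] [ 0.4326 -0.202   0.0039] 77.4 [ 0.4325 -0.2024  0.0155] 138.2
L 0.56 ['0.3846-', '0.3498+', '0.3287-', '0.3090+', '0.2971-', '0.2707+'] 8 108
L 0.58 ['0.3865-', '0.3462+', '0.3289-', '0.3123+', '0.2972-', '0.2732+'] 10 105
L 0.6 ['0.3890-', '0.3535+', '0.3285-', '0.3157+', '0.3004-', '0.2762+'] 10 108
L 0.62 ['0.3857-', '0.3566+', '0.3282-', '0.3190+', '0.3036-', '0.2789+'] 16 109
C 0.58 ['0.0655-', '0.0349+', '0.0137-', '-0.0245+', '-0.0351-'] 24 107
C 0.6 ['0.0670-', '0.0350+', '0.0136-', '-0.0199+', '-0.0365-', '-0.0486+'] 26 108
C 0.62 ['0.0684-', '0.0344+', '0.0133-', '-0.0172+', '-0.0332-', '-0.0448+'] 24 108
C 0.64 ['0.0710-', '0.0405+', '0.0133-', '-0.0136+', '-0.0290-', '-0.0426+'] 24 108
R 0.56 ['-0.2255-', '-0.2344+', '-0.2502-', '-0.2797+', '-0.3022-'] 27 109
R 0.58 ['-0.2286-', '-0.2359+', '-0.2517-', '-0.2831+', '-0.3057-'] 36 108
R 0.6 ['-0.2297-', '-0.2382+', '-0.2538-', '-0.2878+'] 39 108
R 0.62 ['-0.2323-', '-0.2397+', '-0.2556-', '-0.2855+'] 36 108
handle px 121 [0.64698769 0.18520962 0.119     ]
tile [185.3, 141.8, 47.1, 45.6] [[0.70839165 0.25448589 0.006     ]
 [0.58243808 0.12661838 0.006     ]]
tray top [423.9, 169.1, 62.1, 70.2] [[0.625, -0.386], [0.438, -0.539]]
tray scene [166.0, 220.0, 43.5, 48.1] [[0.48, -0.362], [0.698, -0.234]]
```

View pics/cr2.png

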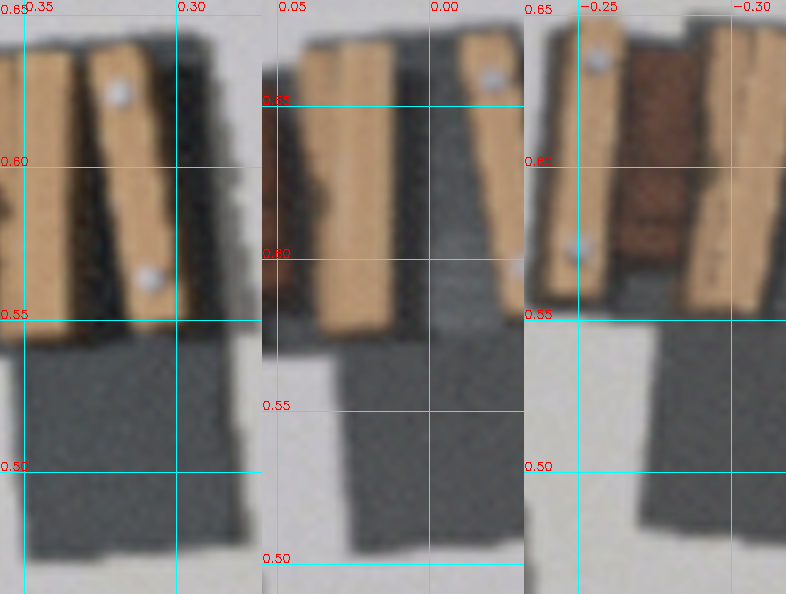

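```bash
python3 - <<'E'
from h import *
p=read_camera("top")
for nm,y0,y1,xs in(("L",.27,.345,np.arange(.555,.63,.01)),("C",-.05,.03,np.arange(.58,.655,.01)),("R",-.37,-.29,np.arange(.56,.635,.01))):
    A=[];B=[]
    for x,(ys,v) in zip(xs,edges(p,xs,y0,y1,.038)):
        th=65; c=np.where((v[:-1]>th)!=(v[1:]>th))[0]
        E=[(ys[i]+.0005*(v[i]-th)/(v[i+1]-v[i]),v[i+1]>v[i]) for i in c]
        k=next((j for j in range(len(E)-1) if not E[j][1] and E[j+1][1]),None)
        if k is None: print("none",x,E);continue
        A.append(E[k][0]);B.append(E[k+1][0])
    if len(A)==len(xs):
        a=np.polyfit(xs,A,1);b=np.polyfit(xs,B,1)
        print(nm,"jaw",a.round(4),"cheek",b.round(4),"yaws",np.arctan(a[0])+.0832,np.arctan(b[0])-.0832)
        for x in(.57,.585,.60,.617): print(x,"mid",np.polyval((a+b)/2,x).round(4),"w",np.polyval(a-b,x).round(4))
    print(np.round(A,4),np.round(B,4))
ortho(p,"r.png",.45,.67,-.38,-.22,.008,2.7)
im=cv2.imread("pics/r.png"); ortho(p,"t.png",.45,.67,-.38+.33,-.22+.33,.008,2.7); cv2.imwrite("pics/rc.png",np.hstack([cv2.imread("pics/t.png")[:,:400],im[:,:400]]))
E
```

```text
L jaw [-0.0175  0.3381] cheek [0.1611 0.2198] yaws 0.06567779413966728 0.07655474267971399
0.57 mid 0.3199 w 0.0165
0.585 mid 0.321 w 0.0138
0.6 mid 0.3221 w 0.0111
0.617 mid 0.3233 w 0.0081
[0.328  0.3282 0.3283 0.3284 0.3276 0.3276 0.3276 0.3267] [0.3092 0.311  0.3121 0.3145 0.3153 0.3177 0.3186 0.3206]
C jaw [-0.007   0.0169] cheek [ 0.1702 -0.1216] yaws 0.07624536070644705 0.08537028467628732
0.57 mid -0.0058 w 0.0375
0.585 mid -0.0046 w 0.0348
0.6 mid -0.0034 w 0.0322
0.617 mid -0.002 w 0.0292
[0.0129 0.0127 0.0128 0.0127 0.0125 0.0125 0.0125 0.0123] [-0.0231 -0.0213 -0.019  -0.0177 -0.0164 -0.014  -0.0125 -0.0113]
R jaw [-0.1821 -0.2009] cheek [-0.034  -0.3094] yaws -0.0968799603435139 -0.11718134137770238
0.57 mid -0.3167 w 0.0242
0.585 mid -0.3183 w 0.0219
0.6 mid -0.32 w 0.0197
0.617 mid -0.3218 w 0.0172
[-0.3029 -0.3046 -0.3066 -0.3078 -0.3104 -0.3116 -0.3141 -0.3154] [-0.3288 -0.3286 -0.3289 -0.3292 -0.3297 -0.3314 -0.3304 -0.3304]
```

View pics/rc.png

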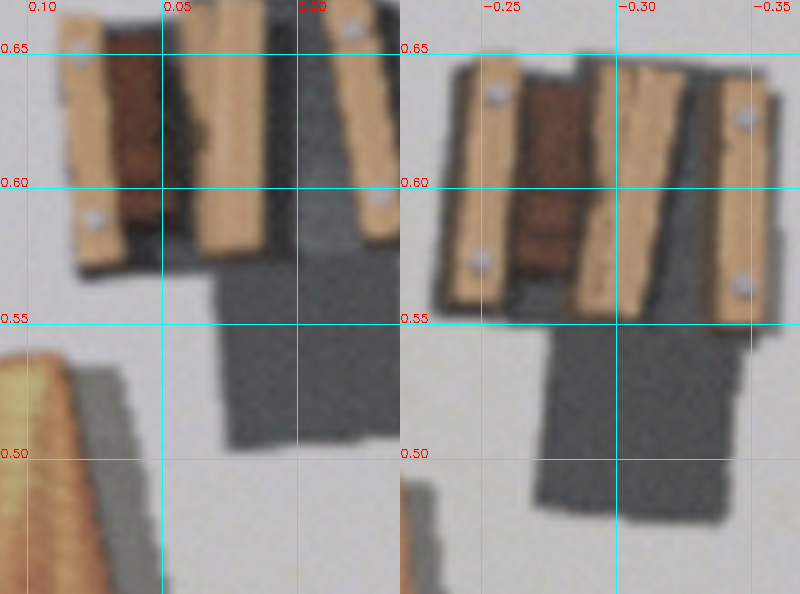

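```bash
cat >> h.py <<'E'
def pose(o=None):
    o=o or ctrl.observe(); w,x,y,z=o["tcp_rot"]
    return np.array(o["eef_pos"]),np.arctan2(2*(x*y+w*z),1-2*(y*y+z*z))
def plan(tgt,ang=None,fingers=None,start=None,step=.045,half=True):
    """rows to go to tgt (xyz) with tool-x at ang; prints, returns the end"""
    P,a=start if start is not None else pose(); tgt=np.array(tgt,float)
    d=0 if ang is None else (ang-a+np.pi/2)%np.pi-np.pi/2 if half else (ang-a+np.pi)%(2*np.pi)-np.pi
    n=max(1,int(np.ceil(max(np.linalg.norm(tgt-P)/step,abs(d)/.17))))
    rows=[]
    for i in range(n):
        ai=a+d*i/n; v=(tgt-P)/n
        r=dict(x=round(v[0]*np.cos(ai)+v[1]*np.sin(ai),3),y=round(v[0]*np.sin(ai)-v[1]*np.cos(ai),3),z=round(-v[2],3),twist=round(-d/n,3))
        if fingers is not None: r["fingers"]=fingers
        rows.append({k:v for k,v in r.items() if v or k=="fingers"})
    import json; print(n,json.dumps(rows))
    return tgt,a+d
E
python3 - <<'E'
from h import *
print(pose())
s=plan((.438,.190,.13),np.pi/2-.11)
s=plan((.438,.190,.019),None,start=s)
E
```

```text
(array([0.13740086, 0.50667573, 0.23929976]), np.float64(1.3059853404663775))
11 [{"x": -0.021, "y": 0.034, "z": 0.01, "twist": -0.014}, {"x": -0.021, "y": 0.034, "z": 0.01, "twist": -0.014}, {"x": -0.022, "y": 0.033, "z": 0.01, "twist": -0.014}, {"x": -0.022, "y": 0.033, "z": 0.01, "twist": -0.014}, {"x": -0.023, "y": 0.033, "z": 0.01, "twist": -0.014}, {"x": -0.023, "y": 0.032, "z": 0.01, "twist": -0.014}, {"x": -0.023, "y": 0.032, "z": 0.01, "twist": -0.014}, {"x": -0.024, "y": 0.032, "z": 0.01, "twist": -0.014}, {"x": -0.024, "y": 0.031, "z": 0.01, "twist": -0.014}, {"x": -0.025, "y": 0.031, "z": 0.01, "twist": -0.014}, {"x": -0.025, "y": 0.031, "z": 0.01, "twist": -0.014}]
3 [{"z": 0.037}, {"z": 0.037}, {"z": 0.037}]
```

>>> drive_tool --motion '[{"x": -0.021,"y": 0.034,"z": 0.01,"twist": -0.014},{"x": -0.021,"y": 0.034,"z": 0.01,"twist": -0.014},{"x": -0.022,"y": 0.033,"z": 0.01,"twist": -0.014},{"x": -0.022,"y": 0.033,"z": 0.01,"twist": -0.014},{"x": -0.023,"y": 0.033,"z": 0.01,"twist": -0.014},{"x": -0.023,"y": 0.032,"z": 0.01,"twist": -0.014},{"x": -0.023,"y": 0.032,"z": 0.01,"twist": -0.014},{"x": -0.024,"y": 0.032,"z": 0.01,"twist": -0.014},{"x": -0.024,"y": 0.031,"z": 0.01,"twist": -0.014},{"x": -0.025,"y": 0.031,"z": 0.01,"twist": -0.014}]'

```text
$.motion[0]: bad value
```

```bash
python3 - <<'E'
from h import *
print(pose())
s=plan((.438,.190,.13),np.pi/2-.11)
E
```

```text
(array([0.13740086, 0.50667573, 0.23929976]), np.float64(1.3059853404663775))
11 [{"x": -0.021, "y": 0.034, "z": 0.01, "twist": -0.014}, {"x": -0.021, "y": 0.034, "z": 0.01, "twist": -0.014}, {"x": -0.022, "y": 0.033, "z": 0.01, "twist": -0.014}, {"x": -0.022, "y": 0.033, "z": 0.01, "twist": -0.014}, {"x": -0.023, "y": 0.033, "z": 0.01, "twist": -0.014}, {"x": -0.023, "y": 0.032, "z": 0.01, "twist": -0.014}, {"x": -0.023, "y": 0.032, "z": 0.01, "twist": -0.014}, {"x": -0.024, "y": 0.032, "z": 0.01, "twist": -0.014}, {"x": -0.024, "y": 0.031, "z": 0.01, "twist": -0.014}, {"x": -0.025, "y": 0.031, "z": 0.01, "twist": -0.014}, {"x": -0.025, "y": 0.031, "z": 0.01, "twist": -0.014}]
```

>>> drive_tool --motion '[{"fingers": 0.085,"x": -0.021,"y": 0.034,"z": 0.01,"twist": -0.014},{"fingers": 0.085,"x": -0.021,"y": 0.034,"z": 0.01,"twist": -0.014},{"fingers": 0.085,"x": -0.022,"y": 0.033,"z": 0.01,"twist": -0.014},{"fingers": 0.085,"x": -0.022,"y": 0.033,"z": 0.01,"twist": -0.014},{"fingers": 0.085,"x": -0.023,"y": 0.033,"z": 0.01,"twist": -0.014},{"fingers": 0.085,"x": -0.023,"y": 0.032,"z": 0.01,"twist": -0.014},{"fingers": 0.085,"x": -0.023,"y": 0.032,"z": 0.01,"twist": -0.014},{"fingers": 0.085,"x": -0.024,"y": 0.032,"z": 0.01,"twist": -0.014},{"fingers": 0.085,"x": -0.024,"y": 0.031,"z": 0.01,"twist": -0.014},{"fingers": 0.085,"x": -0.025,"y": 0.031,"z": 0.01,"twist": -0.014}]'

```text
clock: 3.15
eef_pos: [0.42, 0.2152, 0.1377]
tcp_rot: [-0.001, 0.746, 0.666, 0.004]
ft_force: [0.3, 0.0, -0.1]
opening: 0.0851
```

```bash
sed -i 's/rows.append(.*/rows.append(r)/; s/if fingers is not None: r\["fingers"\]=fingers/r["fingers"]=fingers/' h.py; python3 - <<'E'
from h import *
print(pose())
s=plan((.438,.190,.10),np.pi/2-.11,.085)
E
```

```text
(array([0.41998509, 0.2152459 , 0.13773161]), np.float64(1.4574001807634602))
2 [{"x": -0.012, "y": 0.01, "z": 0.019, "twist": -0.002, "fingers": 0.085}, {"x": -0.012, "y": 0.01, "z": 0.019, "twist": -0.002, "fingers": 0.085}]
```

>>> drive_tool --motion '[{"fingers": 0.08,"x": -0.012,"y": 0.01,"z": 0.02,"twist": 0},{"fingers": 0.08,"x": -0.013,"y": 0.01,"z": 0.02,"twist": 0},{"fingers": 0.08,"x": 0,"y": 0,"z": 0.03,"twist": 0},{"fingers": 0.08,"x": 0,"y": 0,"z": 0.03,"twist": 0},{"fingers": 0.08,"x": 0,"y": 0,"z": 0.02,"twist": 0}]'

```text
clock: 3.78
eef_pos: [0.4438, 0.1865, 0.016]
tcp_rot: [0.0, 0.748, 0.663, 0.008]
ft_force: [-0.0, -0.1, -0.5]
opening: 0.0799
```

>>> drive_tool --squeeze 50 --motion '[{"fingers": 0.0,"x": 0,"y": -0.004,"z": 0,"twist": 0},{"fingers": 0.0,"x": 0,"y": 0,"z": 0,"twist": 0},{"fingers": 0.0,"x": 0,"y": 0,"z": 0,"twist": 0},{"fingers": 0.0,"x": 0,"y": 0,"z": 0,"twist": 0},{"fingers": 0.0,"x": 0,"y": 0,"z": 0,"twist": 0},{"fingers": 0.0,"x": 0,"y": 0,"z": -0.04,"twist": 0},{"fingers": 0.0,"x": 0,"y": 0,"z": -0.05,"twist": 0},{"fingers": 0.0,"x": 0,"y": 0,"z": -0.05,"twist": 0}]'

```text
clock: 4.78
eef_pos: [0.435, 0.1846, 0.1574]
tcp_rot: [-0.001, 0.748, 0.664, 0.004]
ft_force: [-0.0, 0.1, -2.3]
opening: 0.0302
```

```bash
python3 - <<'E'
from h import *
print(pose(),ctrl.observe()["opening"])
s=plan((.505,-.310,.15),np.pi/2-.098,0.)
E
```

```text
(array([0.43499806, 0.18457998, 0.15739966]), np.float64(1.4511279764977023)) 0.03019511721406965
12 [{"x": -0.04, "y": 0.011, "z": 0.001, "twist": -0.002, "fingers": 0.0}, {"x": -0.04, "y": 0.011, "z": 0.001, "twist": -0.002, "fingers": 0.0}, {"x": -0.04, "y": 0.011, "z": 0.001, "twist": -0.002, "fingers": 0.0}, {"x": -0.04, "y": 0.01, "z": 0.001, "twist": -0.002, "fingers": 0.0}, {"x": -0.04, "y": 0.01, "z": 0.001, "twist": -0.002, "fingers": 0.0}, {"x": -0.04, "y": 0.01, "z": 0.001, "twist": -0.002, "fingers": 0.0}, {"x": -0.04, "y": 0.01, "z": 0.001, "twist": -0.002, "fingers": 0.0}, {"x": -0.04, "y": 0.01, "z": 0.001, "twist": -0.002, "fingers": 0.0}, {"x": -0.04, "y": 0.01, "z": 0.001, "twist": -0.002, "fingers": 0.0}, {"x": -0.04, "y": 0.01, "z": 0.001, "twist": -0.002, "fingers": 0.0}, {"x": -0.04, "y": 0.01, "z": 0.001, "twist": -0.002, "fingers": 0.0}, {"x": -0.04, "y": 0.01, "z": 0.001, "twist": -0.002, "fingers": 0.0}]
```

>>> drive_tool --motion '[{"fingers": 0,"x": -0.048,"y": 0.012,"z": 0,"twist": 0},{"fingers": 0,"x": -0.048,"y": 0.012,"z": 0,"twist": 0},{"fingers": 0,"x": -0.048,"y": 0.012,"z": 0,"twist": 0},{"fingers": 0,"x": -0.048,"y": 0.012,"z": 0,"twist": 0},{"fingers": 0,"x": -0.048,"y": 0.012,"z": 0,"twist": 0},{"fingers": 0,"x": -0.048,"y": 0.012,"z": 0,"twist": 0},{"fingers": 0,"x": -0.048,"y": 0.012,"z": 0,"twist": 0},{"fingers": 0,"x": -0.048,"y": 0.012,"z": 0,"twist": 0},{"fingers": 0,"x": -0.048,"y": 0.012,"z": 0,"twist": 0},{"fingers": 0,"x": -0.03,"y": 0.01,"z": 0,"twist": 0}]'

```text
clock: 6.02
eef_pos: [0.5053, -0.2993, 0.1611]
tcp_rot: [0.004, 0.746, 0.666, 0.012]
ft_force: [0.9, 0.3, -0.8]
opening: 0.0305
```

```bash
python3 - <<'E'
from h import *
s=plan((.50,-.310,.075),np.pi/2-.098,0.)
E
```

```text
2 [{"x": -0.006, "y": -0.002, "z": 0.043, "twist": -0.008, "fingers": 0.0}, {"x": -0.006, "y": -0.002, "z": 0.043, "twist": -0.008, "fingers": 0.0}]
```

>>> drive_tool --motion '[{"fingers": 0,"x": -0.006,"y": 0,"z": 0.04,"twist": -0.008},{"fingers": 0,"x": -0.006,"y": 0,"z": 0.04,"twist": -0.008},{"fingers": 0,"x": 0,"y": 0,"z": 0.005,"twist": 0}]'

```text
clock: 6.4
eef_pos: [0.5073, -0.3153, 0.075]
tcp_rot: [0.006, 0.742, 0.67, 0.012]
ft_force: [-0.1, 1.0, -1.4]
opening: 0.0301
```

```bash
python3 - <<'E'
from h import *
print(pose(),ctrl.observe()["tcp_rot"])
s=plan((.513,-.312,.05),np.pi/2-.098,0.)
p=read_camera("top"); ortho(p,"g1.png",.44,.66,-.41,-.21,.10,2.7)
E
```

```text
(array([ 0.50732537, -0.31528369,  0.07503639]), np.float64(1.4694947763488164)) [0.00595183 0.74197465 0.67029536 0.01193001]
1 [{"x": 0.004, "y": 0.005, "z": 0.025, "twist": -0.003, "fingers": 0.0}]
```

View pics/g1.png

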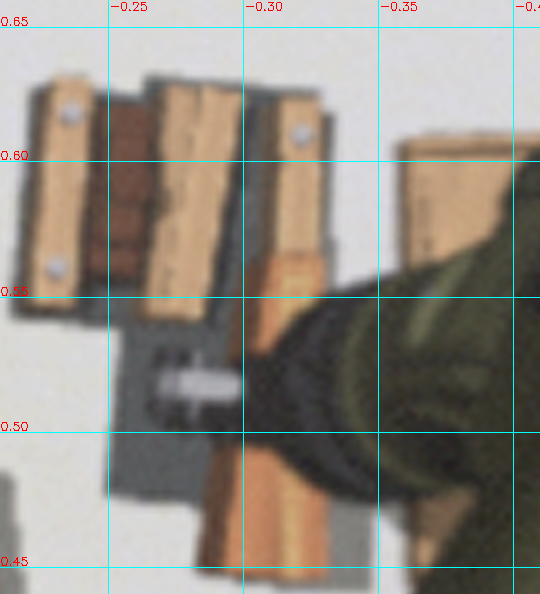

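>>> drive_tool --motion '[{"fingers": 0,"x": 0.004,"y": 0.006,"z": 0.015,"twist": 0},{"fingers": 0,"x": 0,"y": 0,"z": 0.018,"twist": 0},{"fingers": 0,"x": 0,"y": 0,"z": 0.01,"twist": 0}]'

```text
clock: 6.82
eef_pos: [0.5202, -0.3124, 0.0361]
tcp_rot: [0.011, 0.741, 0.671, 0.013]
ft_force: [-0.8, -0.9, 0.2]
opening: 0.03
```

```bash
python3 - <<'E'
from h import *
print(pose(),ctrl.observe()["tcp_rot"])
s=plan((.514,-.312,.025),np.pi/2-.098,0.)
E
```

```text
(array([ 0.52021113, -0.31240338,  0.0361371 ]), np.float64(1.4710344302439273)) [0.01099075 0.7414019  0.67083591 0.01347623]
1 [{"x": -0.0, "y": -0.006, "z": 0.011, "twist": -0.002, "fingers": 0.0}]
```

>>> drive_tool --motion '[{"fingers": 0,"x": 0,"y": -0.004,"z": 0.008,"twist": 0},{"fingers": 0,"x": 0,"y": 0,"z": 0.003,"twist": 0},{"fingers": 0,"x": 0,"y": 0,"z": 0,"twist": 0}]'

```text
clock: 7.2
eef_pos: [0.5174, -0.312, 0.0254]
tcp_rot: [0.012, 0.741, 0.671, 0.014]
ft_force: [0.8, 0.3, -1.1]
opening: 0.0305
```

Release, rise, and plan the next (wide wedge at (.4325,-.202), yaw ~.01).

>>> drive_tool --motion '[{"fingers": 0,"x": 0,"y": 0,"z": 0.001,"twist": 0},{"fingers": 0.07,"x": 0,"y": 0,"z": 0,"twist": 0},{"fingers": 0.07,"x": 0,"y": 0,"z": 0,"twist": 0},{"fingers": 0.07,"x": 0,"y": 0,"z": 0,"twist": 0},{"fingers": 0.07,"x": 0,"y": 0,"z": -0.03,"twist": 0},{"fingers": 0.08,"x": 0,"y": 0,"z": -0.05,"twist": 0}]'

```text
clock: 7.95
eef_pos: [0.5123, -0.3101, 0.1029]
tcp_rot: [0.008, 0.741, 0.671, 0.013]
ft_force: [0.8, -0.1, 0.5]
opening: 0.0799
```

```bash
python3 - <<'E'
from h import *
print(pose(),ctrl.observe()["tcp_rot"])
s=plan((.433,-.202,.10),np.pi/2+.01,.08)
p=read_camera("top"); m=comp(p,[.50,-.31,.05],55); print(m.sum(), fitw([p],[m],[.517,-.312,-.1],.04,.008))
E
```

```text
(array([ 0.51233733, -0.3100741 ,  0.10285064]), np.float64(1.4721440771717704)) [0.00809901 0.74106591 0.67125302 0.01323289]
3 [{"x": 0.033, "y": -0.03, "z": 0.001, "twist": -0.036, "fingers": 0.08}, {"x": 0.034, "y": -0.029, "z": 0.001, "twist": -0.036, "fingers": 0.08}, {"x": 0.035, "y": -0.027, "z": 0.001, "twist": -0.036, "fingers": 0.08}]
358.0 (array([ 0.51633872, -0.31175082, -0.04391294]), np.float64(401.6745098039215))
```

>>> drive_tool --motion '[{"fingers": 0.085,"x": 0.033,"y": -0.03,"z": 0,"twist": -0.036},{"fingers": 0.085,"x": 0.034,"y": -0.029,"z": 0,"twist": -0.036},{"fingers": 0.085,"x": 0.035,"y": -0.027,"z": 0,"twist": -0.036}]'

```text
clock: 8.38
eef_pos: [0.4403, -0.2069, 0.1101]
tcp_rot: [0.02, 0.703, 0.71, 0.016]
ft_force: [0.5, 0.9, -0.1]
opening: 0.0851
```

```bash
python3 - <<'E'
from h import *
print(pose(),ctrl.observe()["tcp_rot"])
s=plan((.433,-.202,.017),np.pi/2+.01,.085,step=.03)
E
```

```text
(array([ 0.44032101, -0.20694736,  0.11011422]), np.float64(1.5807087439217888)) [0.02047926 0.70329552 0.71042302 0.0159734 ]
4 [{"x": 0.001, "y": -0.002, "z": 0.023, "twist": -0.0, "fingers": 0.085}, {"x": 0.001, "y": -0.002, "z": 0.023, "twist": -0.0, "fingers": 0.085}, {"x": 0.001, "y": -0.002, "z": 0.023, "twist": -0.0, "fingers": 0.085}, {"x": 0.001, "y": -0.002, "z": 0.023, "twist": -0.0, "fingers": 0.085}]
```

>>> drive_tool --motion '[{"fingers": 0.085,"x": 0.004,"y": -0.006,"z": 0.02,"twist": 0},{"fingers": 0.085,"x": 0.004,"y": -0.004,"z": 0.025,"twist": 0},{"fingers": 0.085,"x": 0,"y": 0,"z": 0.03,"twist": 0},{"fingers": 0.085,"x": 0,"y": 0,"z": 0.018,"twist": 0}]'

```text
clock: 8.88
eef_pos: [0.4341, -0.197, 0.0168]
tcp_rot: [0.023, 0.702, 0.712, 0.017]
ft_force: [0.0, 0.4, 0.2]
opening: 0.0851
```

```bash
cat >> h.py <<'E'
def zt():
    w,x,y,z=ctrl.observe()["tcp_rot"]; return np.round([2*(x*z+w*y),2*(y*z-w*x)],3)
E
python3 - <<'E'
from h import *
print(pose(),zt(),ctrl.observe()["joint_positions"].round(3))
s=plan((.433,-.202,.017),np.pi/2+.01,.085,step=.03)
E
```

```text
(array([ 0.43413038, -0.19699497,  0.01675967]), np.float64(1.5840136545334635)) [ 0.056 -0.007] [-0.437  0.364 -0.663  0.489  0.017 -0.45 ]
1 [{"x": -0.005, "y": -0.001, "z": -0.0, "twist": 0.003, "fingers": 0.085}]
```

>>> drive_tool --squeeze 50 --motion '[{"fingers": 0.0,"x": -0.004,"y": 0,"z": 0,"twist": 0},{"fingers": 0.0,"x": 0,"y": 0,"z": 0,"twist": 0},{"fingers": 0.0,"x": 0,"y": 0,"z": 0,"twist": 0},{"fingers": 0.0,"x": 0,"y": 0,"z": 0,"twist": 0},{"fingers": 0.0,"x": 0,"y": 0,"z": -0.04,"twist": 0},{"fingers": 0.0,"x": 0,"y": 0,"z": -0.05,"twist": 0},{"fingers": 0.0,"x": 0,"y": 0,"z": 0,"twist": 0}]'

```text
clock: 9.75
eef_pos: [0.4293, -0.2009, 0.1104]
tcp_rot: [0.023, 0.702, 0.711, 0.017]
ft_force: [1.0, -0.7, -1.3]
opening: 0.0385
```

```bash
python3 - <<'E'
from h import *
print(pose(),zt(),ctrl.observe()["opening"])
s=plan((.535,-.009,.11),np.pi/2+.08,0,step=.055)
E
```

```text
(array([ 0.42933918, -0.20089544,  0.11043609]), np.float64(1.583795044904472)) [ 0.057 -0.008] 0.03848495782980485
4 [{"x": 0.048, "y": 0.027, "z": 0.0, "twist": -0.017, "fingers": 0}, {"x": 0.047, "y": 0.028, "z": 0.0, "twist": -0.017, "fingers": 0}, {"x": 0.047, "y": 0.029, "z": 0.0, "twist": -0.017, "fingers": 0}, {"x": 0.046, "y": 0.029, "z": 0.0, "twist": -0.017, "fingers": 0}]
```

>>> drive_tool --motion '[{"fingers": 0,"x": 0.048,"y": 0.027,"z": 0,"twist": -0.017},{"fingers": 0,"x": 0.047,"y": 0.028,"z": 0,"twist": -0.017},{"fingers": 0,"x": 0.047,"y": 0.029,"z": 0,"twist": -0.017},{"fingers": 0,"x": 0.046,"y": 0.029,"z": 0,"twist": -0.017},{"fingers": 0,"x": 0,"y": 0,"z": 0,"twist": 0}]'

```text
clock: 10.38
eef_pos: [0.5375, -0.0045, 0.1121]
tcp_rot: [0.024, 0.679, 0.734, 0.016]
ft_force: [-1.2, -0.4, -1.9]
opening: 0.0382
```

```bash
python3 - <<'E'
from h import *
print(pose(),zt(),ctrl.observe()["opening"])
s=plan((.540,-.009,.05),np.pi/2+.08,0,step=.025)
E
```

```text
(array([ 0.53751539, -0.00449418,  0.11210622]), np.float64(1.6488938152025066)) [ 0.057 -0.009] 0.038233744840787565
3 [{"x": -0.002, "y": 0.001, "z": 0.021, "twist": -0.001, "fingers": 0}, {"x": -0.002, "y": 0.001, "z": 0.021, "twist": -0.001, "fingers": 0}, {"x": -0.002, "y": 0.001, "z": 0.021, "twist": -0.001, "fingers": 0}]
```

>>> drive_tool --motion '[{"fingers": 0,"x": -0.002,"y": 0,"z": 0.022,"twist": 0},{"fingers": 0,"x": -0.001,"y": 0,"z": 0.025,"twist": 0},{"fingers": 0,"x": 0,"y": 0,"z": 0.02,"twist": 0},{"fingers": 0,"x": 0,"y": 0,"z": 0,"twist": 0}]'

```text
clock: 10.88
eef_pos: [0.5373, -0.0094, 0.04]
tcp_rot: [0.022, 0.679, 0.734, 0.013]
ft_force: [-0.9, 0.6, -1.6]
opening: 0.0381
```

```bash
python3 - <<'E'
from h import *
print(pose(),zt(),ctrl.observe()["opening"])
s=plan((.541,-.008,.026),np.pi/2+.08,0,step=.025)
E
```

```text
(array([ 0.5372945 , -0.00943322,  0.03998022]), np.float64(1.6489391726397729)) [ 0.05 -0.01] 0.038108167248103945
1 [{"x": 0.001, "y": 0.004, "z": 0.014, "twist": -0.002, "fingers": 0}]
```

>>> drive_tool --motion '[{"fingers": 0,"x": 0.001,"y": 0.004,"z": 0.01,"twist": 0},{"fingers": 0,"x": 0,"y": 0,"z": 0.005,"twist": 0},{"fingers": 0,"x": 0,"y": 0,"z": 0,"twist": 0},{"fingers": 0.07,"x": 0,"y": 0,"z": 0,"twist": 0},{"fingers": 0.075,"x": 0,"y": 0,"z": 0,"twist": 0},{"fingers": 0.075,"x": 0,"y": 0,"z": 0,"twist": 0},{"fingers": 0.08,"x": 0,"y": 0,"z": -0.03,"twist": 0},{"fingers": 0.08,"x": 0,"y": 0,"z": -0.055,"twist": 0}]'

```text
clock: 11.88
eef_pos: [0.5358, -0.0081, 0.1093]
tcp_rot: [0.02, 0.679, 0.734, 0.011]
ft_force: [0.8, 0.4, 0.5]
opening: 0.0803
```

```bash
python3 - <<'E'
from h import *
print(pose(),zt())
s=plan((.455,-.10,.10),np.pi/2+.085,.08,step=.055)
E
```

```text
(array([ 0.53581005, -0.0080984 ,  0.10934197]), np.float64(1.6479748865756267)) [ 0.045 -0.011]
3 [{"x": -0.028, "y": -0.029, "z": 0.003, "twist": -0.003, "fingers": 0.08}, {"x": -0.028, "y": -0.029, "z": 0.003, "twist": -0.003, "fingers": 0.08}, {"x": -0.028, "y": -0.029, "z": 0.003, "twist": -0.003, "fingers": 0.08}]
```

>>> drive_tool --motion '[{"fingers": 0.06,"x": -0.021,"y": -0.021,"z": 0,"twist": 0},{"fingers": 0.06,"x": -0.021,"y": -0.021,"z": 0,"twist": 0},{"fingers": 0.06,"x": -0.021,"y": -0.021,"z": 0,"twist": 0},{"fingers": 0.06,"x": -0.021,"y": -0.021,"z": 0,"twist": 0},{"fingers": 0.06,"x": 0,"y": 0,"z": 0,"twist": 0}]'

```text
clock: 12.5
eef_pos: [0.4621, -0.1005, 0.1128]
tcp_rot: [0.026, 0.678, 0.734, 0.016]
ft_force: [0.5, 0.2, 0.0]
opening: 0.0597
```

```bash
python3 - <<'E'
from h import *
P,a=pose();print(P,a,zt())
t=zt();s=plan((.4555-(P[2]-.017)*t[0],-.0995-(P[2]-.017)*t[1],P[2]),np.pi/2+.085,.06,step=.025); print(P[2]-.017)
p=read_camera("top"); m=comp(p,[.535,-.01,.05],55); print(m.sum(), fitw([p],[m],[.54,-.01,.08],.048,.008))
E
```

```text
[ 0.46210258 -0.10051783  0.11278057] 1.6495903987632576 [ 0.06  -0.012]
1 [{"x": 0.003, "y": -0.012, "z": -0.0, "twist": -0.006, "fingers": 0.06}]
0.09578056657849753
1341.0 (array([ 0.5434    , -0.00960284,  0.07733831]), np.float64(652.0588235294118))
```

>>> drive_tool --squeeze 50 --motion '[{"fingers": 0.06,"x": 0.003,"y": -0.012,"z": 0.02,"twist": 0},{"fingers": 0.06,"x": 0,"y": 0,"z": 0.03,"twist": 0},{"fingers": 0.06,"x": 0,"y": 0,"z": 0.03,"twist": 0},{"fingers": 0.06,"x": 0,"y": 0,"z": 0.014,"twist": 0},{"fingers": 0.0,"x": 0,"y": 0,"z": 0,"twist": 0},{"fingers": 0.0,"x": 0,"y": 0,"z": 0,"twist": 0},{"fingers": 0.0,"x": 0,"y": 0,"z": 0,"twist": 0},{"fingers": 0.0,"x": 0,"y": 0,"z": 0,"twist": 0},{"fingers": 0.0,"x": 0,"y": 0,"z": 0,"twist": 0}]'

```text
clock: 13.68
eef_pos: [0.4672, -0.0959, 0.0199]
tcp_rot: [0.032, 0.675, 0.736, 0.021]
ft_force: [-0.2, 0.5, -0.5]
opening: 0.021
```

```bash
python3 - <<'E'
from h import *
P,a=pose();print(P,a,zt(),ctrl.observe()["opening"])
P=P+[0,0,.13]
s=plan((.495,.314,.15),np.pi/2+.076,0,start=(P,a),step=.055)
E
```

```text
[ 0.46722709 -0.09590415  0.0199185 ] 1.6564615677382426 [ 0.075 -0.011] 0.020963705407080313
8 [{"x": 0.051, "y": 0.008, "z": -0.0, "twist": 0.001, "fingers": 0}, {"x": 0.051, "y": 0.008, "z": -0.0, "twist": 0.001, "fingers": 0}, {"x": 0.051, "y": 0.008, "z": -0.0, "twist": 0.001, "fingers": 0}, {"x": 0.051, "y": 0.008, "z": -0.0, "twist": 0.001, "fingers": 0}, {"x": 0.051, "y": 0.008, "z": -0.0, "twist": 0.001, "fingers": 0}, {"x": 0.051, "y": 0.008, "z": -0.0, "twist": 0.001, "fingers": 0}, {"x": 0.051, "y": 0.007, "z": -0.0, "twist": 0.001, "fingers": 0}, {"x": 0.051, "y": 0.007, "z": -0.0, "twist": 0.001, "fingers": 0}]
```

>>> drive_tool --motion '[{"fingers": 0.0,"x": 0,"y": 0,"z": -0.06,"twist": 0},{"fingers": 0.0,"x": 0,"y": 0,"z": -0.06,"twist": 0},{"fingers": 0.0,"x": 0,"y": 0,"z": 0,"twist": 0}]'

```text
clock: 14.05
eef_pos: [0.4577, -0.0946, 0.1425]
tcp_rot: [0.031, 0.676, 0.736, 0.021]
ft_force: [1.5, 0.2, -0.7]
opening: 0.0205
```

```bash
python3 - <<'E'
from h import *
P,a=pose();print(P,a,zt(),ctrl.observe()["opening"])
s=plan((.505,.314,.14),np.pi/2+.076,0,step=.055)
E
```

```text
[ 0.45771805 -0.09464091  0.14246456] 1.656003536536227 [ 0.074 -0.011] 0.02050385068727659
8 [{"x": 0.05, "y": 0.01, "z": 0.0, "twist": 0.001, "fingers": 0}, {"x": 0.05, "y": 0.01, "z": 0.0, "twist": 0.001, "fingers": 0}, {"x": 0.05, "y": 0.01, "z": 0.0, "twist": 0.001, "fingers": 0}, {"x": 0.05, "y": 0.01, "z": 0.0, "twist": 0.001, "fingers": 0}, {"x": 0.05, "y": 0.01, "z": 0.0, "twist": 0.001, "fingers": 0}, {"x": 0.05, "y": 0.01, "z": 0.0, "twist": 0.001, "fingers": 0}, {"x": 0.05, "y": 0.01, "z": 0.0, "twist": 0.001, "fingers": 0}, {"x": 0.05, "y": 0.01, "z": 0.0, "twist": 0.001, "fingers": 0}]
```

>>> drive_tool --motion '[{"fingers": 0,"x": 0.05,"y": 0.01,"z": 0,"twist": 0},{"fingers": 0,"x": 0.05,"y": 0.01,"z": 0,"twist": 0},{"fingers": 0,"x": 0.05,"y": 0.01,"z": 0,"twist": 0},{"fingers": 0,"x": 0.05,"y": 0.01,"z": 0,"twist": 0},{"fingers": 0,"x": 0.05,"y": 0.01,"z": 0,"twist": 0},{"fingers": 0,"x": 0.05,"y": 0.01,"z": 0,"twist": 0},{"fingers": 0,"x": 0.05,"y": 0.01,"z": 0,"twist": 0},{"fingers": 0,"x": 0.05,"y": 0.01,"z": 0,"twist": 0},{"fingers": 0,"x": 0,"y": 0,"z": 0,"twist": 0}]'

```text
clock: 15.18
eef_pos: [0.503, 0.3201, 0.1326]
tcp_rot: [0.03, 0.678, 0.734, 0.017]
ft_force: [0.3, -0.7, -0.7]
opening: 0.0204
```

```bash
python3 - <<'E'
from h import *
P,a=pose();t=zt();print(P,a,t,ctrl.observe()["opening"])
d=P[2]-.06
s=plan((.513-d*t[0],.314-d*t[1],P[2]),np.pi/2+.076,0,step=.055);print(d)
E
```

```text
[0.50297159 0.32011511 0.13259302] 1.6495402436480195 [ 0.068 -0.016] 0.020410247549778937
1 [{"x": -0.005, "y": 0.005, "z": -0.0, "twist": 0.003, "fingers": 0}]
0.07259302319256661
```

>>> drive_tool --motion '[{"fingers": 0,"x": -0.003,"y": 0.008,"z": 0.015,"twist": 0},{"fingers": 0,"x": 0,"y": 0,"z": 0.025,"twist": 0},{"fingers": 0,"x": 0,"y": 0,"z": 0.025,"twist": 0},{"fingers": 0,"x": 0,"y": 0,"z": 0.01,"twist": 0},{"fingers": 0,"x": 0,"y": 0,"z": 0,"twist": 0}]'

```text
clock: 15.8
eef_pos: [0.5148, 0.31, 0.0525]
tcp_rot: [0.028, 0.68, 0.733, 0.014]
ft_force: [-1.6, 2.9, 5.2]
opening: 0.0201
```

```bash
python3 - <<'E'
from h import *
P,a=pose();t=zt();print(P,a,t,ctrl.observe()["opening"])
p=read_camera("top"); ortho(p,"g2.png",.44,.66,.25,.39,.08,2.7)
s=plan((.517,.316,P[2]),np.pi/2+.076,0,step=.055)
E
```

```text
[0.51476801 0.30996404 0.05245149] 1.6448246023032467 [ 0.061 -0.018] 0.020137737736737087
1 [{"x": 0.006, "y": 0.002, "z": 0.0, "twist": -0.002, "fingers": 0}]
```

View pics/g2.png

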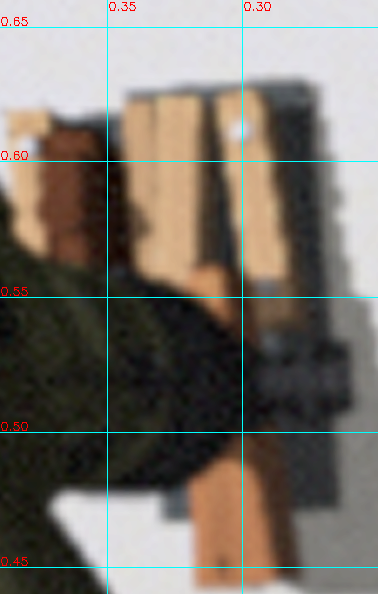

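>>> drive_tool --motion '[{"fingers": 0,"x": 0,"y": 0,"z": -0.015,"twist": 0},{"fingers": 0,"x": 0.007,"y": 0.003,"z": 0,"twist": 0},{"fingers": 0,"x": 0,"y": 0,"z": 0,"twist": 0}]'

```text
clock: 16.23
eef_pos: [0.5171, 0.3152, 0.0685]
tcp_rot: [0.029, 0.681, 0.732, 0.014]
ft_force: [0.1, 1.1, -0.9]
opening: 0.0202
```

```bash
python3 - <<'E'
from h import *
P,a=pose();t=zt();print(P,a,t,ctrl.observe()["opening"],ctrl.observe()["ft_force"])
d=P[2]-.028
s=plan((.517-d*t[0],.316-d*t[1],P[2]),np.pi/2+.076,0,step=.055);print(d)
E
```

```text
[0.51708799 0.31518379 0.06852319] 1.6415060702989033 [ 0.061 -0.02 ] 0.02023658492539996 [ 0.07104805  1.09311463 -0.89250346]
1 [{"x": 0.002, "y": -0.002, "z": -0.0, "twist": -0.005, "fingers": 0}]
0.040523191501899744
```

>>> drive_tool --motion '[{"fingers": 0,"x": 0.002,"y": 0,"z": 0.012,"twist": -0.005},{"fingers": 0,"x": 0,"y": 0,"z": 0.012,"twist": 0},{"fingers": 0,"x": 0,"y": 0,"z": 0.01,"twist": 0},{"fingers": 0,"x": 0,"y": 0,"z": 0.005,"twist": 0},{"fingers": 0,"x": 0,"y": 0,"z": 0,"twist": 0}]'

```text
clock: 16.85
eef_pos: [0.5198, 0.3163, 0.0266]
tcp_rot: [0.029, 0.679, 0.733, 0.013]
ft_force: [-1.2, -0.5, 5.4]
opening: 0.0204
```

>>> drive_tool --motion '[{"fingers": 0.06,"x": 0,"y": 0,"z": 0,"twist": 0},{"fingers": 0.06,"x": 0,"y": 0,"z": 0,"twist": 0},{"fingers": 0.06,"x": 0,"y": 0,"z": 0,"twist": 0},{"fingers": 0.06,"x": 0,"y": 0,"z": -0.03,"twist": 0},{"fingers": 0.06,"x": 0,"y": 0,"z": -0.06,"twist": 0},{"fingers": 0.06,"x": 0,"y": -0.03,"z": -0.06,"twist": 0},{"fingers": 0.06,"x": 0,"y": -0.05,"z": -0.05,"twist": 0},{"fingers": 0.06,"x": 0,"y": -0.05,"z": 0,"twist": 0}]'

```text
clock: 17.85
eef_pos: [0.3866, 0.312, 0.2137]
tcp_rot: [0.029, 0.68, 0.732, 0.014]
ft_force: [0.2, 1.2, -0.2]
opening: 0.0603
```

```bash
python3 - <<'E'
from h import *
P,a=pose();t=zt();print(P,a,t)
p=read_camera("top");q=read_camera("scene")
ortho(p,"a.png",.42,.67,-.37,.38,.052,1.05)
v=q["img"][190:290,150:430,::-1]; v=cv2.resize(np.clip(v*1.6,0,255).astype(np.uint8),None,fx=2.8,fy=2.8,interpolation=cv2.INTER_CUBIC)
A=cv2.imread("pics/a.png"); v=v[:,:A.shape[1]]; v=np.pad(v,((0,0),(0,A.shape[1]-v.shape[1]),(0,0))); cv2.imwrite("pics/a2.png",np.vstack([A,v]))
for a_,n,z in((p,"top",.119),):
    m=finder.silhouettes("mallet_head",a_)[0]["mask"]; yx=np.argwhere(m&(sat(a_)>70)); print(n,len(yx),p2w(a_,yx.mean(0)[::-1],.119)[0])
E
```

```text
[0.38660384 0.31196421 0.21367455] 1.6432787722243178 [ 0.062 -0.019]
top 118 [0.6469788  0.18575937 0.119     ]
```

View pics/a2.png

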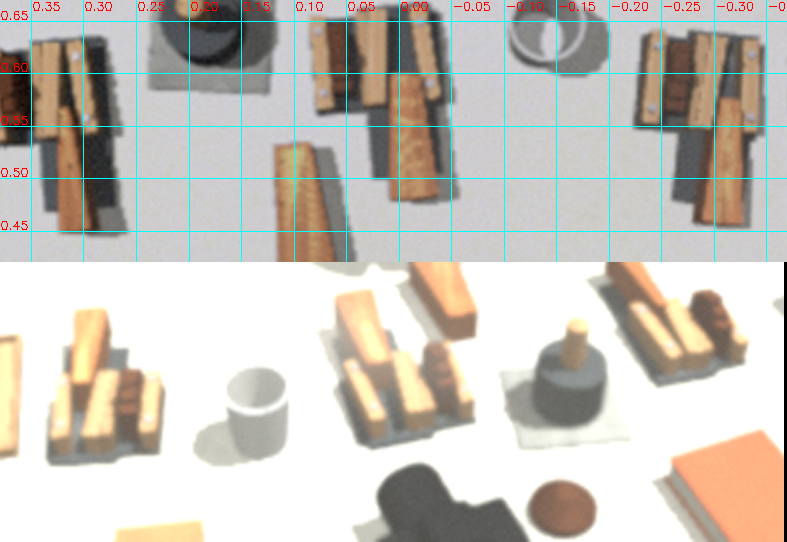

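```bash
python3 - <<'E'
from h import *
t=zt();P,a=pose()
s=plan((.470-.083*t[0],.096-.083*t[1],.12),np.pi/2+.105,.085,step=.05)
p=read_camera("top")
m=finder.silhouettes("tray",p)
for d in m[:2]: print(d["p"],p2w(p,cv2.boxPoints(cv2.minAreaRect(np.argwhere(d["mask"])[:,::-1].astype(np.float32))),.018).round(3)[:,:2].tolist())
E
```

```text
5 [{"x": -0.043, "y": 0.013, "z": 0.018, "twist": -0.006, "fingers": 0.085}, {"x": -0.043, "y": 0.013, "z": 0.018, "twist": -0.006, "fingers": 0.085}, {"x": -0.044, "y": 0.013, "z": 0.018, "twist": -0.006, "fingers": 0.085}, {"x": -0.044, "y": 0.012, "z": 0.018, "twist": -0.006, "fingers": 0.085}, {"x": -0.044, "y": 0.012, "z": 0.018, "twist": -0.006, "fingers": 0.085}]
0.6 [[0.623, -0.381], [0.631, -0.54], [0.45, -0.542], [0.441, -0.385]]
```

>>> drive_tool --motion '[{"fingers": 0.085,"x": -0.043,"y": 0.013,"z": 0.018,"twist": -0.006},{"fingers": 0.085,"x": -0.043,"y": 0.013,"z": 0.018,"twist": -0.006},{"fingers": 0.085,"x": -0.044,"y": 0.013,"z": 0.018,"twist": -0.006},{"fingers": 0.085,"x": -0.044,"y": 0.012,"z": 0.018,"twist": -0.006},{"fingers": 0.085,"x": -0.044,"y": 0.012,"z": 0.018,"twist": -0.006},{"fingers": 0.085,"x": 0,"y": 0,"z": 0,"twist": 0}]'

```text
clock: 18.85
eef_pos: [0.4852, 0.0915, 0.1253]
tcp_rot: [0.03, 0.67, 0.742, 0.013]
ft_force: [-0.2, 0.4, -0.3]
opening: 0.0851
```

```bash
python3 - <<'E'
from h import *
t=zt();P,a=pose(); print(P,a,t)
d=P[2]-.018
s=plan((.472-d*t[0],.096-d*t[1],P[2]),np.pi/2+.105,.085,step=.05);print(d)
E
```

```text
[0.48523196 0.0915465  0.12526259] 1.6719786069344127 [ 0.062 -0.022]
1 [{"x": 0.009, "y": -0.019, "z": -0.0, "twist": -0.004, "fingers": 0.085}]
0.10726259137383347
```

>>> drive_tool --motion '[{"fingers": 0.085,"x": 0.009,"y": -0.021,"z": 0.02,"twist": 0},{"fingers": 0.085,"x": 0,"y": 0,"z": 0.03,"twist": 0},{"fingers": 0.085,"x": 0,"y": 0,"z": 0.03,"twist": 0},{"fingers": 0.085,"x": 0,"y": 0,"z": 0.025,"twist": 0},{"fingers": 0.085,"x": 0,"y": 0,"z": 0,"twist": 0}]'

```text
clock: 19.48
eef_pos: [0.4763, 0.0983, 0.0163]
tcp_rot: [0.031, 0.671, 0.741, 0.015]
ft_force: [-0.7, -0.9, 0.2]
opening: 0.0849
```

>>> drive_tool --squeeze 50 --motion '[{"fingers": 0.0,"x": 0,"y": 0,"z": 0,"twist": 0},{"fingers": 0.0,"x": 0,"y": 0,"z": 0,"twist": 0},{"fingers": 0.0,"x": 0,"y": 0,"z": 0,"twist": 0},{"fingers": 0.0,"x": 0,"y": 0,"z": 0,"twist": 0},{"fingers": 0.0,"x": 0,"y": 0,"z": -0.05,"twist": 0},{"fingers": 0.0,"x": 0,"y": 0,"z": -0.06,"twist": 0},{"fingers": 0.0,"x": 0,"y": 0,"z": 0,"twist": 0}]'

```text
clock: 20.35
eef_pos: [0.4709, 0.1015, 0.1317]
tcp_rot: [0.032, 0.671, 0.741, 0.017]
ft_force: [0.7, -0.1, -2.4]
opening: 0.0459
```

```bash
python3 - <<'E'
from h import *
t=zt();P,a=pose(); print(P,a,t,ctrl.observe()["opening"])
d=P[2]-.026
s=plan((.536-d*t[0],-.462-d*t[1],P[2]),np.pi/2+.02,0,step=.057);print(d)
E
```

```text
[0.47086514 0.10145674 0.13171845] 1.6691725239158748 [ 0.069 -0.018] 0.04592839229558479
10 [{"x": -0.056, "y": 0.0, "z": -0.0, "twist": 0.008, "fingers": 0}, {"x": -0.056, "y": 0.001, "z": -0.0, "twist": 0.008, "fingers": 0}, {"x": -0.056, "y": 0.001, "z": -0.0, "twist": 0.008, "fingers": 0}, {"x": -0.056, "y": 0.002, "z": -0.0, "twist": 0.008, "fingers": 0}, {"x": -0.056, "y": 0.002, "z": -0.0, "twist": 0.008, "fingers": 0}, {"x": -0.056, "y": 0.002, "z": -0.0, "twist": 0.008, "fingers": 0}, {"x": -0.056, "y": 0.003, "z": -0.0, "twist": 0.008, "fingers": 0}, {"x": -0.056, "y": 0.003, "z": -0.0, "twist": 0.008, "fingers": 0}, {"x": -0.056, "y": 0.004, "z": -0.0, "twist": 0.008, "fingers": 0}, {"x": -0.056, "y": 0.004, "z": -0.0, "twist": 0.008, "fingers": 0}]
0.10571844865700988
```

>>> drive_tool --motion '[{"fingers": 0,"x": -0.056,"y": 0,"z": 0,"twist": 0.008},{"fingers": 0,"x": -0.056,"y": 0,"z": 0,"twist": 0.008},{"fingers": 0,"x": -0.056,"y": 0,"z": 0,"twist": 0.008},{"fingers": 0,"x": -0.056,"y": 0.002,"z": 0,"twist": 0.008},{"fingers": 0,"x": -0.056,"y": 0.002,"z": 0,"twist": 0.008},{"fingers": 0,"x": -0.056,"y": 0.002,"z": 0,"twist": 0.008},{"fingers": 0,"x": -0.056,"y": 0.003,"z": 0,"twist": 0.008},{"fingers": 0,"x": -0.056,"y": 0.003,"z": 0,"twist": 0.008},{"fingers": 0,"x": -0.056,"y": 0.004,"z": 0,"twist": 0.008},{"fingers": 0,"x": -0.04,"y": 0.004,"z": 0,"twist": 0.008}]'

```text
clock: 21.6
eef_pos: [0.524, -0.4509, 0.1318]
tcp_rot: [0.025, 0.698, 0.715, 0.018]
ft_force: [0.9, 0.4, -0.6]
opening: 0.0457
```

>>> drive_tool --motion '[{"fingers": 0,"x": 0,"y": 0,"z": 0,"twist": 0}]'

```text
clock: 21.72
eef_pos: [0.5235, -0.4539, 0.1296]
tcp_rot: [0.024, 0.699, 0.714, 0.018]
ft_force: [0.1, 0.3, -1.8]
opening: 0.0459
```

```bash
python3 - <<'E'
from h import *
t=zt();P,a=pose(); print(P,a,t,ctrl.observe()["opening"])
d=P[2]-.026
s=plan((.536-d*t[0],-.462-d*t[1],P[2]),np.pi/2+.02,0,step=.057);print(d)
E
```

```text
[ 0.52346066 -0.45392188  0.1295763 ] 1.591582135787422 [ 0.06  -0.008] 0.04588220349059967
1 [{"x": -0.007, "y": 0.006, "z": -0.0, "twist": 0.001, "fingers": 0}]
0.1035762986708127
```

>>> drive_tool --motion '[{"fingers": 0,"x": -0.007,"y": 0.006,"z": 0.03,"twist": 0},{"fingers": 0,"x": 0,"y": 0,"z": 0.03,"twist": 0},{"fingers": 0,"x": 0,"y": 0,"z": 0.025,"twist": 0},{"fingers": 0,"x": 0,"y": 0,"z": 0.014,"twist": 0},{"fingers": 0,"x": 0,"y": 0,"z": 0.004,"twist": 0},{"fingers": 0,"x": 0,"y": 0,"z": 0,"twist": 0}]'

```text
clock: 22.48
eef_pos: [0.5341, -0.4563, 0.0246]
tcp_rot: [0.022, 0.699, 0.715, 0.019]
ft_force: [-0.7, -0.6, -1.7]
opening: 0.0455
```

>>> drive_tool --motion '[{"fingers": 0,"x": 0,"y": 0,"z": 0.002,"twist": 0},{"fingers": 0.08,"x": 0,"y": 0,"z": 0,"twist": 0},{"fingers": 0.08,"x": 0,"y": 0,"z": 0,"twist": 0},{"fingers": 0.08,"x": 0,"y": 0,"z": 0,"twist": 0},{"fingers": 0.08,"x": 0,"y": 0,"z": -0.06,"twist": 0},{"fingers": 0.08,"x": 0,"y": 0,"z": -0.06,"twist": 0},{"fingers": 0.08,"x": 0,"y": 0,"z": -0.06,"twist": 0},{"fingers": 0.08,"x": 0,"y": 0,"z": -0.03,"twist": 0}]'

```text
clock: 23.48
eef_pos: [0.5206, -0.4528, 0.2326]
tcp_rot: [0.017, 0.698, 0.715, 0.018]
ft_force: [0.6, 0.4, -0.0]
opening: 0.08
```

```bash
python3 - <<'E'
from h import *
t=zt();P,a=pose(); print(P,a,t)
p=read_camera("top"); m=finder.silhouettes("mallet_head",p)[0]["mask"]; yx=np.argwhere(m&(sat(p)>70)); c=p2w(p,yx.mean(0)[::-1],.119)[0]; print(len(yx),c)
s=plan((c[0],c[1],.20),0.04,.08,step=.06,half=False)
E
```

```text
[ 0.52057095 -0.45282132  0.23259373] 1.5949533474394073 [0.05  0.003]
103 [0.61697269 0.16317467 0.119     ]
11 [{"x": 0.056, "y": 0.01, "z": 0.003, "twist": 0.141, "fingers": 0.08}, {"x": 0.057, "y": 0.002, "z": 0.003, "twist": 0.141, "fingers": 0.08}, {"x": 0.056, "y": -0.006, "z": 0.003, "twist": 0.141, "fingers": 0.08}, {"x": 0.055, "y": -0.014, "z": 0.003, "twist": 0.141, "fingers": 0.08}, {"x": 0.053, "y": -0.021, "z": 0.003, "twist": 0.141, "fingers": 0.08}, {"x": 0.049, "y": -0.029, "z": 0.003, "twist": 0.141, "fingers": 0.08}, {"x": 0.044, "y": -0.035, "z": 0.003, "twist": 0.141, "fingers": 0.08}, {"x": 0.039, "y": -0.041, "z": 0.003, "twist": 0.141, "fingers": 0.08}, {"x": 0.033, "y": -0.046, "z": 0.003, "twist": 0.141, "fingers": 0.08}, {"x": 0.026, "y": -0.05, "z": 0.003, "twist": 0.141, "fingers": 0.08}, {"x": 0.019, "y": -0.054, "z": 0.003, "twist": 0.141, "fingers": 0.08}]
```

>>> drive_tool --motion '[{"fingers": 0.08,"x": 0.056,"y": 0.01,"z": 0.003,"twist": 0.141},{"fingers": 0.08,"x": 0.057,"y": 0.002,"z": 0.003,"twist": 0.141},{"fingers": 0.08,"x": 0.056,"y": -0.006,"z": 0.003,"twist": 0.141},{"fingers": 0.08,"x": 0.055,"y": -0.014,"z": 0.003,"twist": 0.141},{"fingers": 0.08,"x": 0.053,"y": -0.021,"z": 0.003,"twist": 0.141},{"fingers": 0.08,"x": 0.049,"y": -0.029,"z": 0.003,"twist": 0.141},{"fingers": 0.08,"x": 0.044,"y": -0.035,"z": 0.003,"twist": 0.141},{"fingers": 0.08,"x": 0.039,"y": -0.041,"z": 0.003,"twist": 0.141},{"fingers": 0.08,"x": 0.033,"y": -0.046,"z": 0.003,"twist": 0.141},{"fingers": 0.08,"x": 0,"y": 0,"z": 0,"twist": 0.1}]'

```text
clock: 24.82
eef_pos: [0.6081, 0.0646, 0.1949]
tcp_rot: [-0.0, 0.996, 0.088, 0.019]
ft_force: [-0.5, -1.5, -0.6]
opening: 0.0803
```

```bash
python3 - <<'E'
from h import *
t=zt();P,a=pose(); print(P,a,t)
p=read_camera("top"); m=finder.silhouettes("mallet_head",p)
for d in m[:2]: 
  yx=np.argwhere(d["mask"]&(sat(p)>70)); print(d["p"],d["bbox"],len(yx),p2w(p,yx.mean(0)[::-1],.119)[0] if len(yx) else 0)
for d in finder.silhouettes("tile",p)[:1]: print(d["p"],p2w(p,cv2.boxPoints(cv2.minAreaRect(np.argwhere(d["mask"])[:,::-1].astype(np.float32))),.006).round(3)[:,:2].tolist())
q=read_camera("scene"); save(q,"m.png",(280,140,150,150),4)
s=plan((.617,.163,.20),0.04,.08,step=.06,half=False)
E
```

```text
[0.60809254 0.06462193 0.19494606] 0.17704970633307213 [0.037 0.004]
0.37 [202.1, 163.0, 4.8, 13.6] 0 0
0.8 [[0.711, 0.25], [0.71, 0.207], [0.592, 0.206], [0.593, 0.249]]
2 [{"x": 0.014, "y": -0.05, "z": -0.002, "twist": 0.068, "fingers": 0.08}, {"x": 0.01, "y": -0.051, "z": -0.002, "twist": 0.068, "fingers": 0.08}]
```

View pics/m.png

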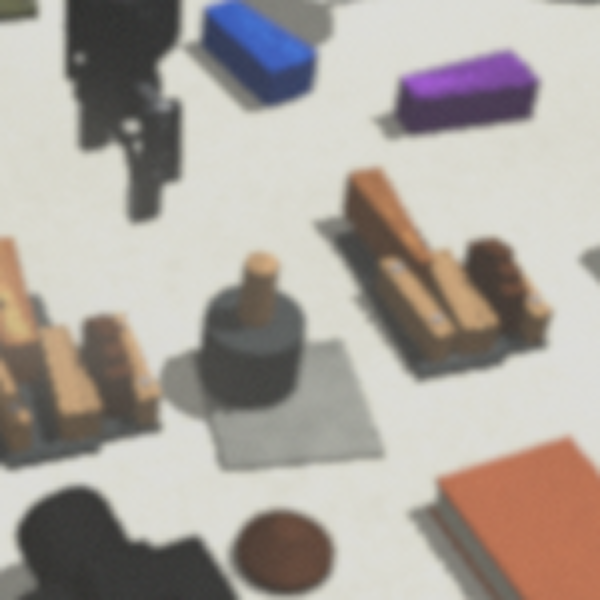

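```bash
python3 - <<'E'
from h import *
q=read_camera("scene"); print(p2w(q,[[345.5,205.7]],.121))
m=finder.silhouettes("mallet_head",q)[0]["mask"]; yx=np.argwhere(m&(sat(q)<60)); l,r=yx[:,1].min(),yx[:,1].max(); print(yx.mean(0),p2w(q,yx.mean(0)[::-1],.036))
E
```

```text
[[0.6243933  0.16606641 0.121     ]]
[227.12936047 342.45930233] [[0.62458909 0.16479458 0.036     ]]
```

>>> drive_tool --motion '[{"fingers": 0.08,"x": 0.012,"y": -0.04,"z": 0,"twist": 0.06},{"fingers": 0.08,"x": 0.008,"y": -0.04,"z": 0,"twist": 0.06},{"fingers": 0.08,"x": 0.0,"y": -0.015,"z": 0,"twist": 0},{"fingers": 0.08,"x": 0.0,"y": 0,"z": 0,"twist": 0}]'

```text
clock: 25.62
eef_pos: [0.6166, 0.1537, 0.1973]
tcp_rot: [-0.0, 1.0, 0.023, 0.02]
ft_force: [-0.9, -0.3, -0.6]
opening: 0.08
```

```bash
python3 - <<'E'
from h import *
t=zt();P,a=pose(); print(P,a,t)
d=P[2]-.077
s=plan((.617-d*t[0],.163-d*t[1],P[2]),0.06,.08,step=.06,half=False);print(d)
E
```

```text
[0.61659992 0.15370882 0.19734667] 0.04637808435935054 [0.039 0.001]
1 [{"x": -0.004, "y": -0.009, "z": -0.0, "twist": -0.014, "fingers": 0.08}]
0.1203466667934228
```

>>> drive_tool --motion '[{"fingers": 0.08,"x": -0.003,"y": -0.01,"z": 0.02,"twist": 0},{"fingers": 0.08,"x": 0,"y": 0,"z": 0.03,"twist": 0},{"fingers": 0.08,"x": 0,"y": 0,"z": 0.03,"twist": 0},{"fingers": 0.08,"x": 0,"y": 0,"z": 0.03,"twist": 0},{"fingers": 0.08,"x": 0,"y": 0,"z": 0,"twist": 0}]'

```text
clock: 26.25
eef_pos: [0.6182, 0.1552, 0.0862]
tcp_rot: [0.001, 1.0, 0.021, 0.021]
ft_force: [-0.2, -1.0, -0.3]
opening: 0.0797
```

>>> drive_tool --squeeze 110 --motion '[{"fingers": 0.08,"x": 0,"y": -0.009,"z": 0.003,"twist": 0},{"fingers": 0.08,"x": 0,"y": 0,"z": 0.002,"twist": 0},{"fingers": 0.0,"x": 0,"y": 0,"z": 0,"twist": 0},{"fingers": 0.0,"x": 0,"y": 0,"z": 0,"twist": 0},{"fingers": 0.0,"x": 0,"y": 0,"z": 0,"twist": 0},{"fingers": 0.0,"x": 0,"y": 0,"z": 0,"twist": 0},{"fingers": 0.0,"x": 0,"y": 0,"z": 0,"twist": 0}]'

```text
clock: 27.12
eef_pos: [0.6197, 0.1642, 0.0867]
tcp_rot: [0.001, 1.0, 0.02, 0.023]
ft_force: [-0.1, -0.3, -1.0]
opening: 0.024
```

>>> drive_tool --motion '[{"fingers": 0.0,"x": 0,"y": 0,"z": -0.03,"twist": 0},{"fingers": 0.0,"x": 0,"y": 0,"z": -0.06,"twist": 0},{"fingers": 0.0,"x": 0,"y": 0,"z": -0.04,"twist": 0},{"fingers": 0.0,"x": 0,"y": 0,"z": 0,"twist": 0}]'

```text
clock: 27.62
eef_pos: [0.6106, 0.1631, 0.2121]
tcp_rot: [0.003, 1.0, 0.02, 0.017]
ft_force: [0.7, 0.2, -7.3]
opening: 0.0238
```

```bash
python3 - <<'E'
from h import *
t=zt();P,a=pose(); print(P,a,t)
s=plan((.36,.285,.20),0.078,0,step=.055,half=False)
E
```

```text
[0.61061952 0.16313911 0.21214923] 0.04075871902455032 [ 0.035 -0.004]
6 [{"x": -0.041, "y": -0.022, "z": 0.002, "twist": -0.006, "fingers": 0}, {"x": -0.041, "y": -0.022, "z": 0.002, "twist": -0.006, "fingers": 0}, {"x": -0.041, "y": -0.023, "z": 0.002, "twist": -0.006, "fingers": 0}, {"x": -0.04, "y": -0.023, "z": 0.002, "twist": -0.006, "fingers": 0}, {"x": -0.04, "y": -0.023, "z": 0.002, "twist": -0.006, "fingers": 0}, {"x": -0.04, "y": -0.023, "z": 0.002, "twist": -0.006, "fingers": 0}]
```

>>> drive_tool --motion '[{"fingers": 0,"x": -0.037,"y": -0.022,"z": 0,"twist": -0.006},{"fingers": 0,"x": -0.037,"y": -0.022,"z": 0,"twist": -0.006},{"fingers": 0,"x": -0.037,"y": -0.023,"z": 0,"twist": -0.006},{"fingers": 0,"x": -0.036,"y": -0.023,"z": 0,"twist": -0.006},{"fingers": 0,"x": -0.036,"y": -0.023,"z": 0,"twist": -0.006},{"fingers": 0,"x": -0.036,"y": -0.023,"z": 0,"twist": -0.006},{"fingers": 0,"x": 0,"y": 0,"z": 0,"twist": 0}]'

```text
clock: 28.5
eef_pos: [0.3697, 0.284, 0.1819]
tcp_rot: [0.01, 0.999, 0.038, 0.004]
ft_force: [0.7, -0.8, -5.9]
opening: 0.024
```

```bash
python3 - <<'E'
from h import *
t=zt();P,a=pose(); print(P,a,t)
d=P[2]-.095
s=plan((.388-d*t[0],.3065-d*t[1],P[2]),0.078,0,step=.055,half=False);print(d)
E
```

```text
[0.36967487 0.2839748  0.18193185] 0.07604382077485165 [ 0.009 -0.019]
1 [{"x": 0.019, "y": -0.023, "z": -0.0, "twist": -0.002, "fingers": 0}]
0.0869318471413813
```

>>> drive_tool --motion '[{"fingers": 0,"x": 0.015,"y": -0.023,"z": 0.01,"twist": 0},{"fingers": 0,"x": 0,"y": 0,"z": 0.03,"twist": 0},{"fingers": 0,"x": 0,"y": 0,"z": 0.03,"twist": 0},{"fingers": 0,"x": 0,"y": 0,"z": 0.015,"twist": 0},{"fingers": 0,"x": 0,"y": 0,"z": 0,"twist": 0}]'

```text
clock: 29.12
eef_pos: [0.3815, 0.3021, 0.0839]
tcp_rot: [0.015, 0.999, 0.038, -0.0]
ft_force: [-0.3, -0.3, -5.8]
opening: 0.0236
```

```bash
python3 - <<'E'
from h import *
t=zt();P,a=pose(); print(P,a,t)
s=plan((.388,.3065,.094),0.078,0,step=.055,half=False)
p=read_camera("top");q=read_camera("scene"); save(q,"m2.png",(330,120,130,110),5)
E
```

```text
[0.38147494 0.30208973 0.083931  ] 0.07529702597098455 [ 0.001 -0.029]
1 [{"x": 0.007, "y": -0.004, "z": -0.01, "twist": -0.003, "fingers": 0}]
```

View pics/m2.png

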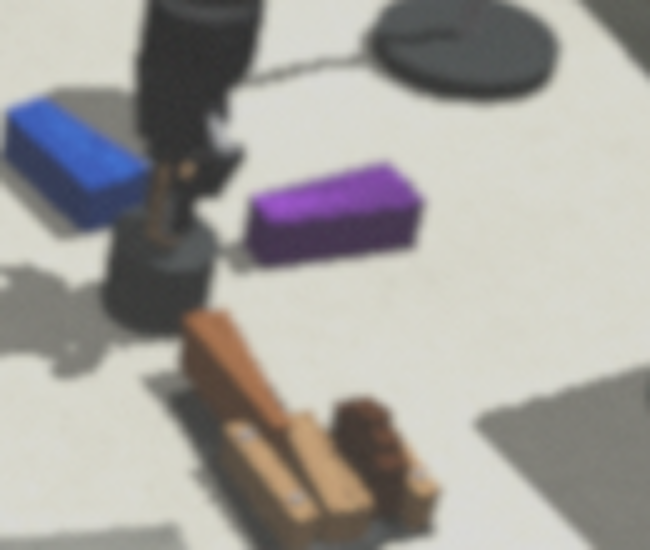

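>>> drive_tool --motion '[{"fingers": 0,"x": 0,"y": -0.004,"z": -0.011,"twist": 0},{"fingers": 0,"x": 0.01,"y": 0,"z": 0,"twist": 0},{"fingers": 0,"x": 0.01,"y": 0,"z": 0,"twist": 0},{"fingers": 0,"x": 0.008,"y": 0,"z": 0,"twist": 0},{"fingers": 0,"x": 0.008,"y": 0,"z": 0,"twist": 0},{"fingers": 0,"x": 0.008,"y": 0,"z": 0,"twist": 0},{"fingers": 0,"x": 0.008,"y": 0,"z": 0,"twist": 0}]'

```text
clock: 30.1
eef_pos: [0.4392, 0.3131, 0.0998]
tcp_rot: [0.012, 0.999, 0.038, 0.003]
ft_force: [-0.9, 0.7, -4.6]
opening: 0.0242
```

```bash
python3 - <<'E'
from h import *
P,a=pose(); print(P,a,zt(),ctrl.observe()["ft_force"])
E
```

```text
[0.43924779 0.31306359 0.09982226] 0.07524643179492112 [ 0.007 -0.024] [-0.8588878   0.69840831 -4.56545259]
```

>>> drive_tool --motion '[{"fingers": 0,"x": 0.006,"y": 0,"z": 0.002,"twist": 0},{"fingers": 0,"x": 0.006,"y": 0,"z": 0,"twist": 0},{"fingers": 0,"x": 0.006,"y": 0,"z": 0,"twist": 0},{"fingers": 0,"x": 0.006,"y": 0,"z": 0,"twist": 0}]'

```text
clock: 30.6
eef_pos: [0.4549, 0.3143, 0.0959]
tcp_rot: [0.011, 0.999, 0.039, -0.007]
ft_force: [-6.9, 1.4, -2.1]
opening: 0.0241
```

>>> drive_tool --motion '[{"fingers": 0,"x": 0.005,"y": 0,"z": 0,"twist": 0},{"fingers": 0,"x": 0.005,"y": 0,"z": 0,"twist": 0}]'

```text
clock: 30.85
eef_pos: [0.4597, 0.3145, 0.0947]
tcp_rot: [0.011, 0.999, 0.04, -0.013]
ft_force: [-6.7, 0.3, -2.2]
opening: 0.0238
```

>>> drive_tool --motion '[{"fingers": 0,"x": 0.012,"y": 0,"z": -0.002,"twist": 0}]'

```text
clock: 30.98
eef_pos: [0.4681, 0.3154, 0.0955]
tcp_rot: [0.011, 0.999, 0.041, -0.017]
ft_force: [-6.3, 3.2, -4.8]
opening: 0.0238
```

>>> drive_tool --motion '[{"fingers": 0,"x": 0.01,"y": 0,"z": -0.001,"twist": 0}]'

```text
clock: 31.1
eef_pos: [0.4758, 0.3166, 0.0954]
tcp_rot: [0.011, 0.999, 0.042, -0.019]
ft_force: [-6.9, 2.6, -3.7]
opening: 0.0238
```

>>> drive_tool --motion '[{"fingers": 0,"x": 0.009,"y": 0,"z": 0,"twist": 0}]'

```text
clock: 31.22
eef_pos: [0.4819, 0.3173, 0.0944]
tcp_rot: [0.01, 0.999, 0.042, -0.023]
ft_force: [-8.4, -0.1, -0.6]
opening: 0.0239
```

>>> drive_tool --motion '[{"fingers": 0,"x": 0.006,"y": 0,"z": 0,"twist": 0}]'

```text
clock: 31.35
eef_pos: [0.4854, 0.3176, 0.0937]
tcp_rot: [0.011, 0.999, 0.043, -0.025]
ft_force: [-7.4, 0.6, -1.1]
opening: 0.0236
```

>>> drive_tool --motion '[{"fingers": 0,"x": 0.005,"y": 0,"z": 0,"twist": 0}]'

```text
clock: 31.48
eef_pos: [0.4879, 0.3177, 0.0929]
tcp_rot: [0.011, 0.999, 0.043, -0.028]
ft_force: [-7.4, 0.9, -1.2]
opening: 0.0237
```

>>> drive_tool --motion '[{"fingers": 0,"x": 0.006,"y": 0,"z": -0.004,"twist": 0}]'

```text
clock: 31.6
eef_pos: [0.4902, 0.3178, 0.095]
tcp_rot: [0.011, 0.998, 0.044, -0.033]
ft_force: [-8.6, 0.7, -9.2]
opening: 0.0239
```

>>> drive_tool --motion '[{"fingers": 0,"x": 0.006,"y": 0,"z": -0.003,"twist": 0}]'

```text
clock: 31.72
eef_pos: [0.4909, 0.3176, 0.0956]
tcp_rot: [0.011, 0.998, 0.045, -0.039]
ft_force: [-11.3, 2.1, -7.7]
opening: 0.0238
```

>>> drive_tool --motion '[{"fingers": 0,"x": 0.006,"y": 0,"z": -0.002,"twist": 0}]'

```text
clock: 31.85
eef_pos: [0.4914, 0.3176, 0.0957]
tcp_rot: [0.012, 0.998, 0.045, -0.045]
ft_force: [-11.5, 0.9, -1.2]
opening: 0.0238
```

>>> drive_tool --motion '[{"fingers": 0,"x": 0.016,"y": 0,"z": -0.002,"twist": 0}]'

```text
clock: 31.98
eef_pos: [0.4939, 0.3176, 0.0953]
tcp_rot: [0.012, 0.997, 0.047, -0.059]
ft_force: [-35.7, 0.8, 18.9]
opening: 0.024
```

>>> drive_tool --motion '[{"fingers": 0,"x": 0.02,"y": 0,"z": -0.002,"twist": 0}]'

```text
clock: 32.1
eef_pos: [0.4957, 0.3177, 0.0956]
tcp_rot: [0.012, 0.996, 0.048, -0.077]
ft_force: [-41.2, -0.7, 30.5]
opening: 0.0239
```

```bash
python3 - <<'E'
from h import *
P,a=pose(); print(P,a,zt(),ctrl.observe()["ft_force"])
p=read_camera("top")
for nm,y0,y1,xs in(("L",.27,.40,(.58,.60,.61,.62,.63)),):
    for x,(ys,v) in zip(xs,edges(p,xs,y0,y1,.038)):
        th=65; c=np.where((v[:-1]>th)!=(v[1:]>th))[0]
        print(nm,x,[f"{ys[i]+.0005*(v[i]-th)/(v[i+1]-v[i]):.4f}{'+' if v[i+1]>v[i] else '-'}" for i in c], int(v.min()),int(v.max()))
ortho(p,"n.png",.42,.66,.26,.42,.045,2.5)
E
```

```text
[0.49573043 0.31768726 0.09563247] 0.09499662585529745 [-0.153 -0.031] [-41.21836444  -0.71567569  30.4823628 ]
L 0.58 ['0.3462+', '0.3153-', '0.3088+', '0.2954-', '0.2776+'] 5 121
L 0.6 ['0.3563+', '0.3184-', '0.3134+', '0.2988-', '0.2794+'] 12 126
L 0.61 ['0.3969+', '0.3882-', '0.3587+', '0.3210-', '0.3144+', '0.2994-', '0.2809+'] 21 127
L 0.62 ['0.3842-', '0.3645+', '0.3216-', '0.3170+', '0.3019-', '0.2815+'] 17 126
L 0.63 ['0.3239-', '0.3174+', '0.3028-', '0.2833+'] 24 128
```

View pics/n.png

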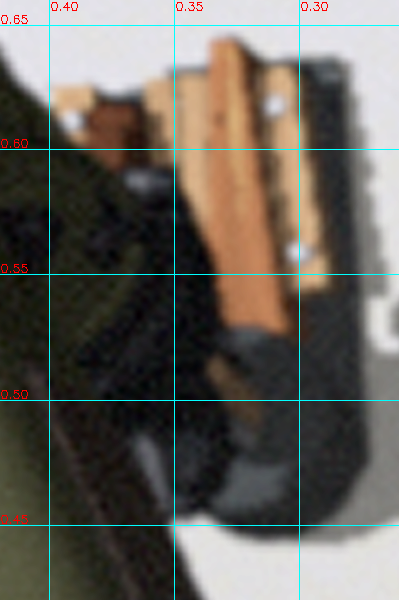

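>>> drive_tool --motion '[{"fingers": 0,"x": -0.03,"y": 0,"z": -0.005,"twist": 0},{"fingers": 0,"x": -0.04,"y": -0.0,"z": 0,"twist": 0},{"fingers": 0,"x": -0.03,"y": 0,"z": 0,"twist": 0},{"fingers": 0,"x": 0,"y": 0,"z": 0,"twist": 0}]'

```text
clock: 32.65
eef_pos: [0.3965, 0.3075, 0.1153]
tcp_rot: [0.014, 0.996, 0.048, -0.077]
ft_force: [0.6, 0.4, -5.9]
opening: 0.0235
```

```bash
python3 - <<'E'
from h import *
P,a=pose(); print(P,a,zt(),ctrl.observe()["ft_force"],ctrl.observe()["joint_positions"].round(3))
E
```

```text
[0.39647921 0.30747215 0.11530033] 0.09568940384113306 [-0.153 -0.035] [ 0.61327907  0.39508272 -5.87670043] [ 0.622  0.409 -0.27   1.037  0.061  2.091]
```

>>> drive_tool --motion '[{"fingers": 0,"x": 0,"y": 0,"z": 0.018,"twist": 0},{"fingers": 0,"x": 0,"y": 0,"z": 0.012,"twist": 0},{"fingers": 0,"x": 0,"y": 0,"z": 0.01,"twist": 0},{"fingers": 0,"x": 0,"y": 0,"z": 0.012,"twist": 0}]'

```text
clock: 33.15
eef_pos: [0.3944, 0.3093, 0.0823]
tcp_rot: [0.009, 0.996, 0.048, -0.071]
ft_force: [-17.2, -16.5, 110.7]
opening: 0.0238
```

>>> drive_tool --motion '[{"fingers": 0,"x": 0,"y": 0,"z": 0.014,"twist": 0},{"fingers": 0,"x": 0,"y": 0,"z": 0.014,"twist": 0}]'

```text
clock: 33.4
eef_pos: [0.3933, 0.309, 0.082]
tcp_rot: [0.005, 0.997, 0.047, -0.065]
ft_force: [-18.7, -16.9, 96.9]
opening: 0.024
```

>>> drive_tool --motion '[{"fingers": 0,"x": 0,"y": 0,"z": 0.008,"twist": 0},{"fingers": 0,"x": 0,"y": 0,"z": 0.008,"twist": 0},{"fingers": 0,"x": 0,"y": 0,"z": 0.008,"twist": 0},{"fingers": 0,"x": 0,"y": 0,"z": 0.008,"twist": 0}]'

```text
clock: 33.9
eef_pos: [0.3924, 0.3079, 0.082]
tcp_rot: [0.001, 0.997, 0.045, -0.057]
ft_force: [-12.9, -9.9, 55.2]
opening: 0.0242
```

>>> drive_tool --motion '[{"fingers": 0,"x": 0.008,"y": 0,"z": 0.007,"twist": 0},{"fingers": 0,"x": 0.008,"y": 0,"z": 0.007,"twist": 0},{"fingers": 0,"x": 0.008,"y": 0,"z": 0.007,"twist": 0}]'

```text
clock: 34.28
eef_pos: [0.3957, 0.3073, 0.0827]
tcp_rot: [-0.003, 0.996, 0.044, -0.072]
ft_force: [-23.1, -8.7, 64.9]
opening: 0.0239
```

>>> drive_tool --motion '[{"fingers": 0,"x": -0.008,"y": 0,"z": 0.007,"twist": 0},{"fingers": 0,"x": -0.008,"y": 0,"z": 0.007,"twist": 0},{"fingers": 0,"x": -0.008,"y": 0,"z": 0.007,"twist": 0}]'

```text
clock: 34.65
eef_pos: [0.3893, 0.3079, 0.0816]
tcp_rot: [-0.004, 0.998, 0.042, -0.049]
ft_force: [3.0, -8.9, 29.9]
opening: 0.0237
```

>>> drive_tool --motion '[{"fingers": 0,"x": -0.009,"y": 0,"z": 0.007,"twist": 0},{"fingers": 0,"x": -0.009,"y": 0,"z": 0.007,"twist": 0},{"fingers": 0,"x": -0.009,"y": 0,"z": 0.007,"twist": 0},{"fingers": 0,"x": -0.009,"y": 0,"z": 0.007,"twist": 0}]'

```text
clock: 35.15
eef_pos: [0.3834, 0.3081, 0.0795]
tcp_rot: [-0.005, 0.999, 0.038, -0.013]
ft_force: [1.0, -10.9, 33.8]
opening: 0.0239
```

>>> drive_tool --motion '[{"fingers": 0,"x": -0.006,"y": 0,"z": 0.007,"twist": 0},{"fingers": 0,"x": -0.006,"y": 0,"z": 0.007,"twist": 0}]'

```text
clock: 35.4
eef_pos: [0.3826, 0.3079, 0.0791]
tcp_rot: [-0.005, 0.999, 0.036, 0.0]
ft_force: [-0.7, -13.5, 46.2]
opening: 0.0239
```

>>> drive_tool --motion '[{"fingers": 0,"x": -0.006,"y": 0,"z": 0.006,"twist": 0},{"fingers": 0,"x": -0.006,"y": 0,"z": 0.006,"twist": 0},{"fingers": 0,"x": 0,"y": 0,"z": -0.03,"twist": 0},{"fingers": 0,"x": 0,"y": 0,"z": -0.04,"twist": 0},{"fingers": 0,"x": 0,"y": 0,"z": 0,"twist": 0}]'

```text
clock: 36.02
eef_pos: [0.3825, 0.3076, 0.1532]
tcp_rot: [-0.007, 0.999, 0.034, 0.014]
ft_force: [1.2, 0.8, -5.7]
opening: 0.0234
```

```bash
python3 - <<'E'
from h import *
P,a=pose(); print(P,a,zt())
s=plan((.405,-.015,P[2]),.08,0,step=.05,half=False)
E
```

```text
[0.38253452 0.30755097 0.15318593] 0.06703915721245997 [0.029 0.014]
7 [{"x": 0.0, "y": 0.046, "z": -0.0, "twist": -0.002, "fingers": 0}, {"x": 0.0, "y": 0.046, "z": -0.0, "twist": -0.002, "fingers": 0}, {"x": -0.0, "y": 0.046, "z": -0.0, "twist": -0.002, "fingers": 0}, {"x": -0.0, "y": 0.046, "z": -0.0, "twist": -0.002, "fingers": 0}, {"x": -0.0, "y": 0.046, "z": -0.0, "twist": -0.002, "fingers": 0}, {"x": -0.0, "y": 0.046, "z": -0.0, "twist": -0.002, "fingers": 0}, {"x": -0.0, "y": 0.046, "z": -0.0, "twist": -0.002, "fingers": 0}]
```

>>> drive_tool --motion '[{"fingers": 0,"x": 0,"y": 0.046,"z": 0,"twist": -0.002},{"fingers": 0,"x": 0,"y": 0.046,"z": 0,"twist": -0.002},{"fingers": 0,"x": 0,"y": 0.046,"z": 0,"twist": -0.002},{"fingers": 0,"x": 0,"y": 0.046,"z": 0,"twist": -0.002},{"fingers": 0,"x": 0,"y": 0.046,"z": 0,"twist": -0.002},{"fingers": 0,"x": 0,"y": 0.046,"z": 0,"twist": -0.002},{"fingers": 0,"x": 0,"y": 0.042,"z": 0,"twist": -0.002},{"fingers": 0,"x": 0,"y": 0,"z": 0.03,"twist": 0},{"fingers": 0,"x": 0,"y": 0,"z": 0.022,"twist": 0},{"fingers": 0,"x": 0,"y": 0,"z": 0,"twist": 0}]'

```text
clock: 37.28
eef_pos: [0.4058, -0.021, 0.0817]
tcp_rot: [-0.005, 0.999, 0.039, 0.008]
ft_force: [-0.0, -0.0, -5.3]
opening: 0.0238
```

```bash
python3 - <<'E'
from h import *
P,a=pose(); print(P,a,zt())
s=plan((.425,-.014,.096),.08,0,step=.05,half=False)
E
```

```text
[ 0.40577529 -0.02103647  0.08167738] 0.07850519428600634 [0.016 0.01 ]
1 [{"x": 0.02, "y": -0.006, "z": -0.014, "twist": -0.001, "fingers": 0}]
```

>>> drive_tool --motion '[{"fingers": 0,"x": 0.005,"y": -0.006,"z": -0.014,"twist": 0},{"fingers": 0,"x": 0.015,"y": 0,"z": 0,"twist": 0},{"fingers": 0,"x": 0.012,"y": 0,"z": 0,"twist": 0},{"fingers": 0,"x": 0.012,"y": 0,"z": 0,"twist": 0},{"fingers": 0,"x": 0.012,"y": 0,"z": 0,"twist": 0}]'

```text
clock: 37.9
eef_pos: [0.4623, -0.0106, 0.095]
tcp_rot: [-0.004, 0.999, 0.04, 0.006]
ft_force: [-1.2, -0.5, -5.4]
opening: 0.024
```

>>> drive_tool --motion '[{"fingers": 0,"x": 0.01,"y": 0,"z": 0,"twist": 0}]'

```text
clock: 38.02
eef_pos: [0.4729, -0.0097, 0.0949]
tcp_rot: [-0.004, 0.999, 0.04, 0.005]
ft_force: [-2.8, -0.3, -2.3]
opening: 0.0239
```

>>> drive_tool --motion '[{"fingers": 0,"x": 0.012,"y": 0,"z": -0.001,"twist": 0},{"fingers": 0,"x": 0.012,"y": 0,"z": -0.001,"twist": 0}]'

```text
clock: 38.28
eef_pos: [0.4896, -0.0071, 0.095]
tcp_rot: [-0.005, 0.999, 0.04, -0.003]
ft_force: [-7.8, -0.2, -1.3]
opening: 0.024
```

>>> drive_tool --motion '[{"fingers": 0,"x": 0.012,"y": 0,"z": -0.001,"twist": 0}]'

```text
clock: 38.4
eef_pos: [0.4977, -0.0058, 0.0949]
tcp_rot: [-0.006, 0.999, 0.04, -0.007]
ft_force: [-7.4, -0.5, -1.2]
opening: 0.0239
```

>>> drive_tool --motion '[{"fingers": 0,"x": 0.012,"y": 0,"z": -0.001,"twist": 0}]'

```text
clock: 38.52
eef_pos: [0.506, -0.0046, 0.0947]
tcp_rot: [-0.006, 0.999, 0.04, -0.012]
ft_force: [-7.9, 0.9, -1.0]
opening: 0.024
```

>>> drive_tool --motion '[{"fingers": 0,"x": 0.011,"y": 0.001,"z": -0.002,"twist": 0}]'

```text
clock: 38.65
eef_pos: [0.5133, -0.0038, 0.0952]
tcp_rot: [-0.008, 0.999, 0.04, -0.016]
ft_force: [-7.0, 2.4, -4.8]
opening: 0.024
```

>>> drive_tool --motion '[{"fingers": 0,"x": 0.01,"y": 0.001,"z": -0.001,"twist": 0}]'

```text
clock: 38.78
eef_pos: [0.519, -0.0032, 0.0947]
tcp_rot: [-0.009, 0.999, 0.04, -0.021]
ft_force: [-17.0, 0.8, 7.2]
opening: 0.0238
```

>>> drive_tool --motion '[{"fingers": 0,"x": 0.012,"y": 0,"z": -0.001,"twist": 0}]'

```text
clock: 38.9
eef_pos: [0.5202, -0.0027, 0.0935]
tcp_rot: [-0.008, 0.999, 0.04, -0.032]
ft_force: [-25.4, -2.4, 10.9]
opening: 0.0236
```

>>> drive_tool --motion '[{"fingers": 0,"x": 0.018,"y": 0,"z": -0.004,"twist": 0}]'

```text
clock: 39.02
eef_pos: [0.522, -0.0023, 0.0942]
tcp_rot: [-0.008, 0.998, 0.04, -0.048]
ft_force: [-32.3, -3.6, 16.5]
opening: 0.0241
```

>>> drive_tool --motion '[{"fingers": 0,"x": 0.018,"y": 0,"z": -0.004,"twist": 0}]'

```text
clock: 39.15
eef_pos: [0.5234, -0.0021, 0.095]
tcp_rot: [-0.007, 0.997, 0.039, -0.065]
ft_force: [-28.9, -3.5, 15.4]
opening: 0.0238
```

```bash
python3 - <<'E'
from h import *
P,a=pose(); print(P,a,zt(),ctrl.observe()["ft_force"])
p=read_camera("top")
ortho(p,"n2.png",.48,.70,-.06,.10,.045,2.5)
E
```

```text
[ 0.52337327 -0.00214276  0.09504592] 0.07966711797325932 [-0.13   0.008] [-28.85432576  -3.45276226  15.37902222]
```

View pics/n2.png

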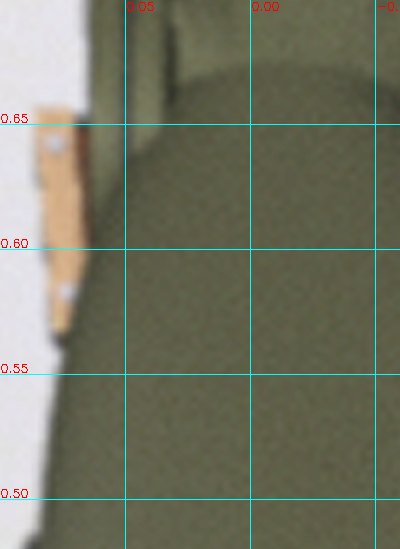

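>>> drive_tool --motion '[{"fingers": 0,"x": -0.03,"y": 0,"z": -0.004,"twist": 0},{"fingers": 0,"x": -0.04,"y": 0.0,"z": 0,"twist": 0},{"fingers": 0,"x": -0.02,"y": 0,"z": 0,"twist": 0},{"fingers": 0,"x": 0,"y": 0,"z": 0,"twist": 0}]'

```text
clock: 39.7
eef_pos: [0.4345, -0.0095, 0.1098]
tcp_rot: [-0.007, 0.997, 0.039, -0.066]
ft_force: [1.4, 0.9, -4.7]
opening: 0.0236
```

```bash
python3 - <<'E'
from h import *
P,a=pose(); print(P,a,zt(),ctrl.observe()["ft_force"])
q=read_camera("scene"); p=read_camera("top")
for n,b,g in (("cramp_wide_jaw",.048,(.617,.0013,.08)),):
    print(w2p(p,[[.677,.006,.052],[.557,-.0035,.052]]))
cv2.imwrite("pics/q.png",q["img"][:,:,::-1]); np.save("p39.npy",p["img"])
# wedge toe end in scene: compare predicted toe corners with image gradient along local x
def prof(pic,home,yaw,rng):
    c,s=np.cos(yaw),np.sin(yaw); d=np.arange(*rng,.002)
    X=np.c_[home[0]+c*d,home[1]+s*d,np.full(len(d),.052)]
    uv=w2p(pic,X).astype(np.float32); v=cv2.remap(pic["img"],uv[None,:,0],uv[None,:,1],1)[0]
    for di,vi in zip(d,v): print(round(di,3),vi.tolist(),end=" ")
    print()
prof(q,(.617,.0013),.08,(.03,.08)); prof(q,(.585,.3245),.076,(.03,.08))
prof(p,(.617,.0013),.08,(-.085,-.04)); prof(p,(.585,.3245),.076,(-.085,-.04))
E
```

```text
[ 0.43451347 -0.00946582  0.10975243] 0.0794537289349389 [-0.131  0.008] [ 1.43936674  0.88737416 -4.66620213]
[[276.83386883 148.73956228]
 [280.87493416 194.23822415]]
0.03 [205, 179, 123] 0.032 [205, 179, 122] 0.034 [205, 179, 122] 0.036 [205, 180, 123] 0.038 [205, 181, 123] 0.04 [205, 183, 123] 0.042 [206, 185, 124] 0.044 [208, 188, 126] 0.046 [208, 189, 127] 0.048 [209, 189, 127] 0.05 [207, 187, 126] 0.052 [206, 186, 124] 0.054 [199, 175, 119] 0.056 [192, 164, 112] 0.058 [174, 143, 101] 0.06 [155, 123, 89] 0.062 [134, 106, 80] 0.064 [115, 89, 72] 0.066 [103, 83, 68] 0.068 [94, 77, 64] 0.07 [92, 76, 64] 0.072 [91, 75, 64] 0.074 [91, 75, 63] 0.076 [92, 76, 63] 0.078 [91, 74, 63] 
0.03 [167, 119, 85] 0.032 [165, 118, 84] 0.034 [163, 116, 83] 0.036 [160, 114, 82] 0.038 [158, 112, 81] 0.04 [160, 114, 82] 0.042 [162, 116, 84] 0.044 [165, 117, 85] 0.046 [166, 117, 85] 0.048 [165, 117, 84] 0.05 [166, 118, 84] 0.052 [165, 118, 84] 0.054 [162, 116, 83] 0.056 [158, 113, 82] 0.058 [151, 108, 80] 0.06 [141, 104, 78] 0.062 [128, 97, 74] 0.064 [114, 89, 70] 0.066 [106, 86, 69] 0.068 [98, 82, 6
[... 318 characters left out ...]
-0.063 [57, 58, 46] -0.061 [61, 62, 50] -0.059 [64, 65, 52] -0.057 [65, 65, 53] -0.055 [64, 64, 51] -0.053 [63, 64, 51] -0.051 [63, 63, 50] -0.049 [61, 61, 49] -0.047 [61, 61, 49] -0.045 [61, 60, 48] -0.043 [61, 60, 47] -0.041 [61, 61, 48] 
-0.085 [50, 53, 56] -0.083 [51, 54, 56] -0.081 [51, 53, 55] -0.079 [51, 52, 54] -0.077 [50, 52, 55] -0.075 [51, 52, 55] -0.073 [50, 53, 55] -0.071 [50, 53, 56] -0.069 [51, 52, 55] -0.067 [46, 47, 49] -0.065 [41, 37, 36] -0.063 [48, 35, 29] -0.061 [69, 45, 32] -0.059 [93, 63, 44] -0.057 [99, 68, 47] -0.055 [99, 68, 48] -0.053 [98, 66, 47] -0.051 [98, 65, 46] -0.049 [99, 66, 46] -0.047 [98, 66, 46] -0.045 [98, 66, 46] -0.043 [99, 67, 47] -0.041 [99, 68, 47]
```

>>> drive_tool --motion '[{"fingers": 0,"x": -0.005,"y": 0,"z": 0.015,"twist": 0},{"fingers": 0,"x": -0.005,"y": 0,"z": 0.012,"twist": 0},{"fingers": 0,"x": -0.009,"y": 0,"z": 0.007,"twist": 0},{"fingers": 0,"x": -0.009,"y": 0,"z": 0.007,"twist": 0},{"fingers": 0,"x": -0.009,"y": 0,"z": 0.007,"twist": 0},{"fingers": 0,"x": -0.009,"y": 0,"z": 0.007,"twist": 0}]'

```text
clock: 40.55
eef_pos: [0.4225, -0.0103, 0.0804]
tcp_rot: [-0.008, 0.999, 0.04, -0.029]
ft_force: [-2.7, 2.8, 37.7]
opening: 0.0241
```

>>> drive_tool --motion '[{"fingers": 0,"x": -0.009,"y": 0,"z": 0.007,"twist": 0},{"fingers": 0,"x": -0.009,"y": 0,"z": 0.007,"twist": 0},{"fingers": 0,"x": -0.009,"y": 0,"z": 0.007,"twist": 0}]'

```text
clock: 40.92
eef_pos: [0.4191, -0.0095, 0.0793]
tcp_rot: [-0.011, 0.999, 0.041, -0.003]
ft_force: [-3.2, 7.0, 46.5]
opening: 0.0238
```

>>> drive_tool --motion '[{"fingers": 0,"x": -0.008,"y": 0,"z": 0.006,"twist": 0},{"fingers": 0,"x": -0.008,"y": 0,"z": 0.006,"twist": 0},{"fingers": 0,"x": -0.008,"y": 0,"z": 0.006,"twist": 0},{"fingers": 0,"x": 0,"y": 0,"z": -0.03,"twist": 0},{"fingers": 0,"x": 0,"y": 0,"z": -0.04,"twist": 0},{"fingers": 0,"x": 0,"y": 0,"z": 0,"twist": 0}]'

```text
clock: 41.68
eef_pos: [0.416, -0.0118, 0.1537]
tcp_rot: [-0.011, 0.999, 0.042, 0.022]
ft_force: [-0.3, 0.5, -5.6]
opening: 0.0235
```

```bash
python3 - <<'E'
from h import *
P,a=pose(); print(P,a,zt())
s=plan((.385,-.296,P[2]),-.098,0,step=.05,half=False)
E
```

```text
[ 0.41601708 -0.01182679  0.15374038] 0.08317489571954029 [0.042 0.023]
6 [{"x": -0.009, "y": 0.047, "z": -0.0, "twist": 0.03, "fingers": 0}, {"x": -0.008, "y": 0.047, "z": -0.0, "twist": 0.03, "fingers": 0}, {"x": -0.006, "y": 0.047, "z": -0.0, "twist": 0.03, "fingers": 0}, {"x": -0.005, "y": 0.047, "z": -0.0, "twist": 0.03, "fingers": 0}, {"x": -0.003, "y": 0.048, "z": -0.0, "twist": 0.03, "fingers": 0}, {"x": -0.002, "y": 0.048, "z": -0.0, "twist": 0.03, "fingers": 0}]
```

>>> drive_tool --motion '[{"fingers": 0,"x": -0.009,"y": 0.047,"z": 0,"twist": 0.03},{"fingers": 0,"x": -0.008,"y": 0.047,"z": 0,"twist": 0.03},{"fingers": 0,"x": -0.006,"y": 0.047,"z": 0,"twist": 0.03},{"fingers": 0,"x": -0.005,"y": 0.047,"z": 0,"twist": 0.03},{"fingers": 0,"x": -0.003,"y": 0.048,"z": 0,"twist": 0.03},{"fingers": 0,"x": -0.002,"y": 0.044,"z": 0,"twist": 0.03},{"fingers": 0,"x": 0,"y": 0,"z": 0.02,"twist": 0},{"fingers": 0,"x": 0,"y": 0,"z": 0.02,"twist": 0},{"fingers": 0,"x": 0,"y": 0,"z": 0,"twist": 0}]'

```text
clock: 42.8
eef_pos: [0.3825, -0.2976, 0.0892]
tcp_rot: [-0.017, 0.999, -0.05, 0.013]
ft_force: [-0.6, 0.7, -5.8]
opening: 0.0239
```

```bash
python3 - <<'E'
from h import *
P,a=pose(); print(P,a,zt())
s=plan((.395,-.2964,.096),-.098,0,step=.05,half=False)
E
```

```text
[ 0.38254715 -0.29756107  0.08924186] -0.10031386085071967 [0.028 0.032]
1 [{"x": 0.012, "y": -0.002, "z": -0.007, "twist": -0.002, "fingers": 0}]
```

>>> drive_tool --motion '[{"fingers": 0,"x": 0.005,"y": 0,"z": -0.007,"twist": 0},{"fingers": 0,"x": 0.015,"y": 0,"z": 0,"twist": 0},{"fingers": 0,"x": 0.012,"y": 0,"z": 0,"twist": 0},{"fingers": 0,"x": 0.012,"y": 0,"z": 0,"twist": 0},{"fingers": 0,"x": 0.012,"y": 0,"z": 0,"twist": 0}]'

```text
clock: 43.42
eef_pos: [0.4427, -0.3033, 0.0991]
tcp_rot: [-0.017, 0.999, -0.049, 0.014]
ft_force: [-0.5, 0.5, -6.1]
opening: 0.0237
```

>>> drive_tool --motion '[{"fingers": 0,"x": 0.012,"y": 0,"z": -0.001,"twist": 0}]'

```text
clock: 43.55
eef_pos: [0.4532, -0.3033, 0.0995]
tcp_rot: [-0.018, 0.999, -0.049, 0.011]
ft_force: [-6.5, 2.1, -6.2]
opening: 0.0238
```

>>> drive_tool --motion '[{"fingers": 0,"x": 0.012,"y": 0,"z": 0.002,"twist": 0}]'

```text
clock: 43.68
eef_pos: [0.4636, -0.3036, 0.0973]
tcp_rot: [-0.018, 0.999, -0.049, 0.009]
ft_force: [-6.1, 0.6, -1.7]
opening: 0.0241
```

>>> drive_tool --motion '[{"fingers": 0,"x": 0.012,"y": 0,"z": 0,"twist": 0}]'

```text
clock: 43.8
eef_pos: [0.4736, -0.3039, 0.0969]
tcp_rot: [-0.019, 0.999, -0.049, 0.006]
ft_force: [-6.9, 0.5, -2.4]
opening: 0.0237
```

>>> drive_tool --motion '[{"fingers": 0,"x": 0.012,"y": 0,"z": -0.001,"twist": 0}]'

```text
clock: 43.92
eef_pos: [0.4841, -0.3041, 0.0971]
tcp_rot: [-0.02, 0.999, -0.05, 0.004]
ft_force: [-4.3, 1.4, -6.2]
opening: 0.0239
```

>>> drive_tool --motion '[{"fingers": 0,"x": 0.011,"y": 0,"z": -0.001,"twist": 0}]'

```text
clock: 44.05
eef_pos: [0.4909, -0.3042, 0.0972]
tcp_rot: [-0.02, 0.999, -0.05, -0.001]
ft_force: [-19.7, 1.0, 6.3]
opening: 0.0241
```

>>> drive_tool --motion '[{"fingers": 0,"x": 0.014,"y": 0,"z": -0.002,"twist": 0}]'

```text
clock: 44.18
eef_pos: [0.4928, -0.3037, 0.0976]
tcp_rot: [-0.02, 0.998, -0.051, -0.014]
ft_force: [-33.9, 0.7, 12.1]
opening: 0.0238
```

>>> drive_tool --motion '[{"fingers": 0,"x": 0.018,"y": 0,"z": -0.003,"twist": 0}]'

```text
clock: 44.3
eef_pos: [0.4947, -0.3035, 0.0987]
tcp_rot: [-0.02, 0.998, -0.053, -0.031]
ft_force: [-38.8, -0.3, 16.6]
opening: 0.0239
```

>>> drive_tool --motion '[{"fingers": 0,"x": 0.018,"y": 0,"z": -0.003,"twist": 0}]'

```text
clock: 44.42
eef_pos: [0.4963, -0.3036, 0.0998]
tcp_rot: [-0.021, 0.997, -0.054, -0.048]
ft_force: [-34.7, 0.7, 16.0]
opening: 0.0237
```

>>> drive_tool --motion '[{"fingers": 0,"x": -0.03,"y": 0,"z": -0.002,"twist": 0},{"fingers": 0,"x": -0.04,"y": 0,"z": 0,"twist": 0},{"fingers": 0,"x": -0.025,"y": 0,"z": 0.008,"twist": 0},{"fingers": 0,"x": -0.005,"y": 0,"z": 0.012,"twist": 0},{"fingers": 0,"x": -0.009,"y": 0,"z": 0.007,"twist": 0},{"fingers": 0,"x": -0.009,"y": 0,"z": 0.007,"twist": 0}]'

```text
clock: 45.18
eef_pos: [0.387, -0.2951, 0.0811]
tcp_rot: [-0.017, 0.998, -0.054, -0.037]
ft_force: [0.5, 6.2, 36.0]
opening: 0.0236
```

>>> drive_tool --motion '[{"fingers": 0,"x": -0.009,"y": 0,"z": 0.007,"twist": 0},{"fingers": 0,"x": -0.009,"y": 0,"z": 0.007,"twist": 0},{"fingers": 0,"x": -0.009,"y": 0,"z": 0.007,"twist": 0}]'

```text
clock: 45.55
eef_pos: [0.3827, -0.295, 0.0801]
tcp_rot: [-0.016, 0.999, -0.051, -0.01]
ft_force: [3.8, 11.0, 35.6]
opening: 0.0234
```

>>> drive_tool --motion '[{"fingers": 0,"x": -0.007,"y": 0,"z": 0.007,"twist": 0},{"fingers": 0,"x": 0,"y": 0,"z": -0.05,"twist": 0},{"fingers": 0,"x": 0,"y": 0,"z": -0.06,"twist": 0},{"fingers": 0,"x": 0,"y": -0.05,"z": 0,"twist": -0.03},{"fingers": 0,"x": 0,"y": -0.05,"z": 0,"twist": -0.03},{"fingers": 0,"x": 0,"y": -0.05,"z": 0,"twist": 0},{"fingers": 0,"x": 0,"y": 0,"z": 0,"twist": 0}]'

```text
clock: 46.42
eef_pos: [0.3985, -0.1467, 0.2007]
tcp_rot: [-0.014, 1.0, -0.019, 0.005]
ft_force: [0.1, -1.0, -6.2]
opening: 0.0234
```

```bash
python3 - <<'E'
from h import *
P,a=pose(); print(P,a,zt())
p=read_camera("top");q=read_camera("scene")
T=[]
for y in(.345,.03,-.285):
    ortho(p,"t.png",.51,.67,y-.055,y+.055,.045,2.4); T.append(cv2.imread("pics/t.png"))
S=np.clip(q["img"][185:275,150:430,::-1]*1.5,0,255).astype(np.uint8)
T=np.hstack(T); S=cv2.resize(S,(T.shape[1],int(90*T.shape[1]/280)),interpolation=cv2.INTER_CUBIC)
cv2.imwrite("pics/f.png",np.vstack([T,S])[:600]); print(T.shape,S.shape)
d=finder.silhouettes("tile",p)[0]; print(d["p"],p2w(p,cv2.boxPoints(cv2.minAreaRect(np.argwhere(d["mask"])[:,::-1].astype(np.float32))),.006).round(4)[:,:2].tolist())
E
```

```text
[ 0.39849952 -0.14667555  0.20067789] -0.037730645765636124 [0.01  0.027]
(384, 789, 3) (253, 789, 3)
0.57 [[0.5934, 0.2498], [0.7129, 0.2457], [0.7066, 0.1227], [0.5871, 0.1278]]
```

View pics/f.png

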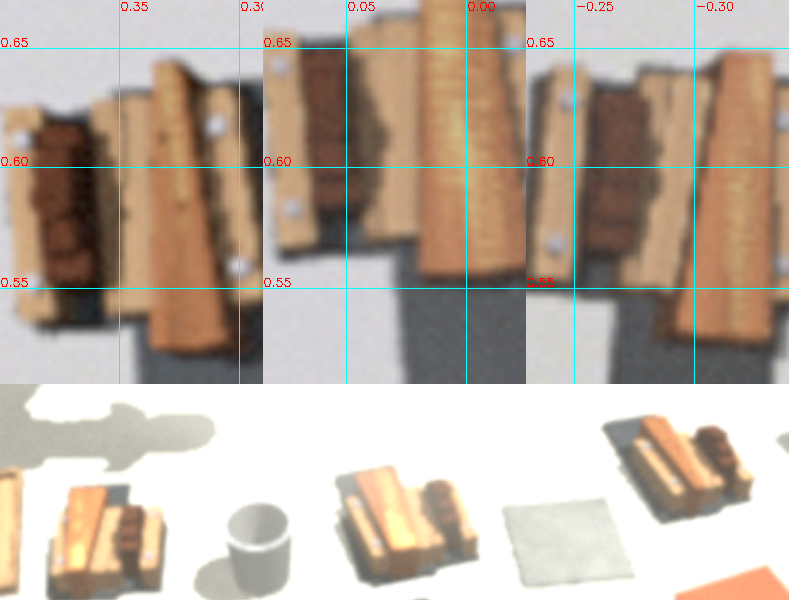

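```bash
python3 - <<'E'
from h import *
s=plan((.645,.187,.20),.04,0,step=.055,half=False)
E
```

```text
8 [{"x": 0.029, "y": -0.043, "z": 0.0, "twist": -0.01, "fingers": 0}, {"x": 0.029, "y": -0.043, "z": 0.0, "twist": -0.01, "fingers": 0}, {"x": 0.03, "y": -0.043, "z": 0.0, "twist": -0.01, "fingers": 0}, {"x": 0.03, "y": -0.042, "z": 0.0, "twist": -0.01, "fingers": 0}, {"x": 0.031, "y": -0.042, "z": 0.0, "twist": -0.01, "fingers": 0}, {"x": 0.031, "y": -0.042, "z": 0.0, "twist": -0.01, "fingers": 0}, {"x": 0.031, "y": -0.042, "z": 0.0, "twist": -0.01, "fingers": 0}, {"x": 0.032, "y": -0.041, "z": 0.0, "twist": -0.01, "fingers": 0}]
```

>>> drive_tool --motion '[{"fingers": 0,"x": 0.029,"y": -0.043,"z": 0,"twist": -0.01},{"fingers": 0,"x": 0.029,"y": -0.043,"z": 0,"twist": -0.01},{"fingers": 0,"x": 0.03,"y": -0.043,"z": 0,"twist": -0.01},{"fingers": 0,"x": 0.03,"y": -0.042,"z": 0,"twist": -0.01},{"fingers": 0,"x": 0.03,"y": -0.042,"z": 0,"twist": -0.01},{"fingers": 0,"x": 0.03,"y": -0.042,"z": 0,"twist": -0.01},{"fingers": 0,"x": 0.03,"y": -0.042,"z": 0,"twist": -0.01},{"fingers": 0,"x": 0.025,"y": -0.03,"z": 0,"twist": -0.01},{"fingers": 0,"x": 0,"y": 0,"z": 0,"twist": 0}]'

```text
clock: 47.7
eef_pos: [0.6537, 0.1686, 0.2043]
tcp_rot: [-0.009, 1.0, 0.008, 0.006]
ft_force: [-0.7, -1.7, -6.0]
opening: 0.0238
```

```bash
python3 - <<'E'
from h import *
P,a=pose(); t=zt(); print(P,a,t)
d=P[2]-.10
s=plan((.65-d*t[0],.187-d*t[1],P[2]),.04,0,step=.055,half=False); print(d)
E
```

```text
[0.65368876 0.16855817 0.20430176] 0.016025906937482005 [0.013 0.018]
1 [{"x": -0.005, "y": -0.017, "z": -0.0, "twist": -0.024, "fingers": 0}]
0.10430176234323416
```

>>> drive_tool --motion '[{"fingers": 0,"x": -0.005,"y": -0.016,"z": 0.02,"twist": 0},{"fingers": 0,"x": 0,"y": 0,"z": 0.03,"twist": 0},{"fingers": 0,"x": 0,"y": 0,"z": 0.025,"twist": 0},{"fingers": 0,"x": 0,"y": 0,"z": 0.02,"twist": 0},{"fingers": 0,"x": 0,"y": 0,"z": 0,"twist": 0}]'

```text
clock: 48.32
eef_pos: [0.6511, 0.177, 0.1023]
tcp_rot: [-0.007, 1.0, 0.003, 0.003]
ft_force: [-0.3, -0.7, -5.2]
opening: 0.0237
```

>>> drive_tool --motion '[{"fingers": 0,"x": 0,"y": -0.009,"z": 0.005,"twist": 0},{"fingers": 0,"x": 0,"y": 0,"z": 0.005,"twist": 0},{"fingers": 0,"x": 0,"y": 0,"z": 0.003,"twist": 0},{"fingers": 0,"x": 0,"y": 0,"z": 0.001,"twist": 0}]'

```text
clock: 48.82
eef_pos: [0.6536, 0.1857, 0.0901]
tcp_rot: [-0.007, 1.0, 0.002, 0.006]
ft_force: [0.2, 0.7, -5.8]
opening: 0.0237
```

>>> drive_tool --motion '[{"fingers": 0,"x": 0,"y": 0,"z": 0.001,"twist": 0}]'

```text
clock: 48.95
eef_pos: [0.6538, 0.1858, 0.0895]
tcp_rot: [-0.007, 1.0, 0.002, 0.006]
ft_force: [0.0, -0.0, -4.4]
opening: 0.0241
```

Lower gently until weight transfers.

>>> drive_tool --motion '[{"fingers": 0,"x": -0.002,"y": 0,"z": 0.001,"twist": 0},{"fingers": 0,"x": 0,"y": 0,"z": 0.001,"twist": 0}]'

```text
clock: 49.2
eef_pos: [0.6518, 0.1859, 0.0878]
tcp_rot: [-0.008, 1.0, 0.002, 0.006]
ft_force: [-0.8, 0.2, -4.4]
opening: 0.0237
```

>>> drive_tool --motion '[{"fingers": 0,"x": 0,"y": 0,"z": 0.002,"twist": 0},{"fingers": 0,"x": 0,"y": 0,"z": 0,"twist": 0}]'

```text
clock: 49.45
eef_pos: [0.6521, 0.1861, 0.0862]
tcp_rot: [-0.008, 1.0, 0.002, 0.007]
ft_force: [-0.5, 0.0, -4.8]
opening: 0.0239
```

>>> drive_tool --motion '[{"fingers": 0,"x": 0,"y": 0,"z": 0.002,"twist": 0}]'

```text
clock: 49.58
eef_pos: [0.6524, 0.1865, 0.0859]
tcp_rot: [-0.008, 1.0, 0.002, 0.007]
ft_force: [-3.6, -0.5, 11.8]
opening: 0.0238
```

>>> drive_tool --motion '[{"fingers": 0,"x": 0,"y": 0,"z": 0.001,"twist": 0}]'

```text
clock: 49.7
eef_pos: [0.6523, 0.1864, 0.0861]
tcp_rot: [-0.008, 1.0, 0.002, 0.007]
ft_force: [-3.0, -0.9, 1.5]
opening: 0.0238
```

Standing. Release, rise straight up, move away, and check.

>>> drive_tool --motion '[{"fingers": 0.05,"x": 0,"y": 0,"z": 0,"twist": 0},{"fingers": 0.08,"x": 0,"y": 0,"z": 0,"twist": 0},{"fingers": 0.08,"x": 0,"y": 0,"z": 0,"twist": 0},{"fingers": 0.08,"x": 0,"y": 0,"z": -0.02,"twist": 0},{"fingers": 0.08,"x": 0,"y": 0,"z": -0.04,"twist": 0},{"fingers": 0.08,"x": 0,"y": 0,"z": -0.05,"twist": 0},{"fingers": 0.08,"x": -0.04,"y": 0,"z": -0.02,"twist": 0},{"fingers": 0.08,"x": -0.06,"y": 0,"z": 0,"twist": 0},{"fingers": 0.08,"x": -0.06,"y": 0,"z": 0,"twist": 0},{"fingers": 0.08,"x": -0.06,"y": 0,"z": 0,"twist": 0}]'

```text
clock: 50.95
eef_pos: [0.4339, 0.1854, 0.216]
tcp_rot: [-0.011, 1.0, 0.0, 0.014]
ft_force: [0.5, -0.3, 0.6]
opening: 0.0803
```

>>> drive_tool --motion '[{"fingers": 0.08,"x": -0.05,"y": 0,"z": 0,"twist": 0},{"fingers": 0.08,"x": 0,"y": 0,"z": 0,"twist": 0}]'

```text
clock: 51.2
eef_pos: [0.3778, 0.1844, 0.2145]
tcp_rot: [-0.011, 1.0, 0.001, 0.014]
ft_force: [0.8, -0.2, -0.5]
opening: 0.08
```

```bash
python3 - <<'E'
from h import *
print(pose()[0])
p=read_camera("top");q=read_camera("scene")
d=finder.silhouettes("mallet_head",p)[0]; yx=np.argwhere(d["mask"]&(sat(p)>70)); print(d["p"],len(yx),p2w(p,yx.mean(0)[::-1],.119)[0])
A=cv2.resize(np.clip(p["img"][60:270,90:520,::-1]*1.6,0,255).astype(np.uint8),(600,293)); B=cv2.resize(np.clip(q["img"][130:330,60:470,::-1]*1.3,0,255).astype(np.uint8),(600,293))
cv2.imwrite("pics/end.png",np.vstack([A,B]))
E
```

```text
[0.37782383 0.18437076 0.21448193]
0.76 118 [0.65007547 0.1861094  0.119     ]
```

View pics/end.png

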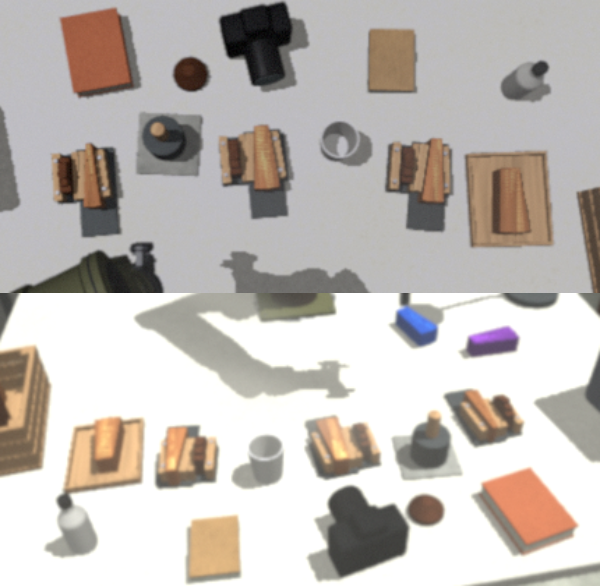

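```bash
python3 - <<'E'
from h import *
q=read_camera("scene")
for h,yaw in(((.585,.3245),.076),((.617,.0013),.08),((.589,-.3155),-.098)):
    d=np.arange(.04,.08,.001); X=np.c_[h[0]+np.cos(yaw)*d,h[1]+np.sin(yaw)*d,np.full(len(d),.052)]
    uv=w2p(q,X).astype(np.float32); v=cv2.remap(q["img"][:,:,0].astype(np.float32),uv[None,:,0],uv[None,:,1],1)[0]
    print("toe at",d[np.argmin(np.gradient(v))].round(3))
print(ctrl.hand_in())
E
```

```text
toe at 0.063
toe at 0.061
toe at 0.059
the job is handed in; nothing more can be done
None
```

I finished the job and handed it in at about 51 s on the robot's clock. All three cramps were there.

- **Wedges:** I laid the narrow, middle and wide wedges toe first in their channels and drove them with the side of the mallet head. They stopped under 41, 39 and 32 N at the wrist, against the 20 N the last millimetre needs. I drove them with steady pushes rather than sharp taps.
- **Spare:** it lies flat in the tray. I put it there before driving, while the gripper was empty.
- **Mallet:** it was knocked to about (0.617, 0.163) m, so I found it again before picking it up. It stands upright near the middle of its tile.
- **Bystanders:** in the last picture the cup and the boss look to be where they were.

**Last checks:**
- The wedge toes showed 63, 61 and 59 mm past home centre for the narrow, wide and middle wedges. 60 mm is expected, so they agree within the camera's accuracy.
- I could not read the jaw travel directly. In the last close view the jaws look tight on the oak, though shadow hides the contact line.

**Off plan:**
- While being laid, the narrow wedge's toe briefly touched the cramp with about 5 N. I lifted it, shifted it and laid it again.
- Driving tilted the gripper, so I pressed the mallet head on the table to straighten it. One of those presses read 111 N at the wrist, close to the 120 N limit; the readings come only at the end of each move, so a brief higher peak would not show.

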